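# Release the air wand from its quick coupling and put it away in the case

## Robot

A 6-joint arm with a two-finger parallel gripper is mounted at the origin on the work surface. World frame = base frame: x ahead of the robot, y to its left, z up, the work surface at z = 0. Lengths are in m, angles in rad, forces in N, time in s.
With the tool pointing down it reaches from about 0.3 to 1 m from the base axis. Payload 5.1 kg.
Tool frame: the origin (TCP) lies at the very end of the fingers, on their centre line; the grasp point (between the pads) lies 19 mm behind it; y points along the fingers, x is the direction in which the jaws open and shut, and the axes are right-handed (so a half turn about y gives the same grasp; the last joint's range is limited). The gripper opens to 95 mm and grips with 3 to 60 N. Pads are 20 mm wide; open, the fingers measure 119 mm over their backs; the gripper's body (75 mm by 180 mm) begins 59 mm behind the grasp point.
Start: joints at [1.092, 0.124, 1.65, -0, 1.367, -0.083], TCP at [0.251, 0.6, 0.215] pointing down, gripper open.
Joint ranges: [-2.61, 2.61], [-1.02, 2.33], [0.03, 2.71], [-1.35, 4.49], [0.32, 2.68], [-2.91, 2.91]. Speed limits (rad/s): [2.57, 2.57, 3.14, 3.14, 3.14, 3.14].

## Interface

Orientations are given as a unit quaternion [w, x, y, z].
In Python, from cell import read_state, camera, camera_model, finish_job, search_frame gives the robot as it stands.
- The arm moves only by the tool play_rows, never from a script. Its argument "commands" is one flat list of numbers, 7 for each row, row after row: the shift along the tool's x, y, z normalised to -1 to 1, where 1 is 0.25 m, then the turn, a rotation vector about the tool's x, y, z normalised to -1 to 1, where 1 is 0.08 rad, then the opening, from -1 (shut) to 1 (fully open). A call has 1 to 10 rows; each row shifts and turns the commanded pose from where the row before left it, along the tool's axes as they then stand; what a row does not reach is not made up. A row lasts 1/10 s, in which the tool goes at most 50 mm and 8.59 degrees, less where a joint would pass 70% of its speed; a pose out of reach is approached as far as the arm can. A call with a number of a shift or a turn outside -1 to 1 is refused whole. A call with a gripper value outside its range is refused whole. The fingers move at their own pace and stop on an object; "squeeze" is the grip in N (left out, the last holds). Time passes only in rows, so rows that do not move let the fingers close. It gives the time, the measured TCP pose, the force and the opening at its end, in the units of the state.
- read_state(): the state, without advancing time (a new reading comes with each control period).
- camera(name): name is "scene" or "top" or "wrist"; returns (picture, depth): 420x560x3 uint8, red, green, blue; 420x560 float32, m along the optical axis (not along the pixel's ray), 0 where there is no reading.
- camera_model(name): a dict with "fov_y" (degrees; the focal length in pixels is half the picture's height over the tangent of half this angle, whatever the lens; pixels are square), "cx", "cy" (the principal point, pixels), "distortion" ([k1, k2, p1, p2, k3] as OpenCV has them; the pictures are not rectified), "xyz" and "rotation" of the camera in the world. Camera axes: x right, y down, z forward; pixel columns grow to the right and rows downward; lengths in m; the calibration is good to about 2 mm. A picture is of the moment at which its call begins: read the wrist's pose just before it. camera_model takes no time and is no camera call; for the wrist camera it gives the pose at the moment of the call.
- finish_job(): hands the job in, once; it reports no verdict.
Trained networks look in the newest picture that a camera, given by its name, has taken for a name from the list of things; names that differ only in an ending like _2 or _b are one class to them, and where a whole thing is asked for, a point or a joint stands for the part that bears it (a point fixed in the world has none). Each returns a list of dicts, best first, with "conf" (0 to 1); they miss things now and then, are a little off and sometimes report something else, mostly with a low value. They report only what shows in the picture. A call takes as long as a camera call.
- search_frame(label, camera): "position" ([row, column] in pixels, amid what is visible of it).
The state is a dict: "time_s": time; "joint_positions": joint angles; "qvel": joint speeds; "tau": joint torques, N m; "tool_pos": TCP position; "tool_rot": TCP orientation; "contact_force": force on the tool from outside, world axes, zero at the start; "torque": the same for the moment, N m; "grip_width": opening from 0.0 (shut) to 1.0 (fully open).
Only numpy, scipy, OpenCV 4.12 (cv2) and the standard library are available. Lean on these libraries where they do the work, as an engineer would, in place of code of your own. Each camera call takes 0.05 s, during which the arm holds its last target.

## Task

Put the air wand away. First lift the yellow lid of the case all the way back until it rests on its stop; then push the red release collar of the air outlet fully in (it stays in by itself), draw the wand straight out of the outlet and lay it flat on the floor of the open case. Set it down rather than dropping it, and leave the wooden disc, the spirit level and the red bin where they are.

Things in the scene. Friction and masses are not known exactly. Their poses are not given: they have to be found in the camera images.
- outlet: Compressed-air outlet bolted to the bench: aluminium block 90 (x) x 80 (y) x 105 mm high on a blue foot 100 x 130 x 12 mm; gauge on top (to 161 mm high, over x = 10 to 32 mm). Origin: centre of its underside. The bore opens to its own -x side: axis level along x, 70 mm above the bench, mouth at x = -45 mm. Its -x points roughly to world +y (left), within 0.35 rad.
- collar (a joint): Travel of the red release collar, m: 0 = out (wand locked), 0.010 = fully in. It slides along the outlet's +x (into the outlet) against about 5 N of friction, has no spring and stays where it is left. Fully in, the wand slides out freely; out, two pawls in a groove of the plug hold the wand fast.
- collar_face (a point): Centre of the outer face of the red collar's flange, on the bore axis; moves with the collar, axes as the outlet. Ring of 64 mm outer and 32 mm inner diameter, 8 mm thick; with the collar out its face is 20 mm in front of the block. Between it and the wand's blue grip are 40 mm of bare 16 mm tube: room for fingertips to push on the flange, beside or above the tube.
- wand_grip (a point): Centre of the blue square grip (55 long, 26 x 26 mm, black bands) of the rigid air wand, 195 mm, 0.15 to 0.3 kg. Along the wand's own x: 16 mm aluminium tube, then 24 mm brass plug to +x; tapered nozzle to -x. Starts locked in the outlet, grip centre 132.5 mm from the outlet's origin along its -x, 70 mm up (may sag some mm). Plug clears block and collar when drawn out 75 mm.
- wand_plug (a point): Centre of the plug's end face, the +x end of the wand, 132.5 mm from the grip centre.
- wand_nozzle (a point): Tip of the nozzle, the -x end of the wand, 62.5 mm from the grip centre.
- case: Fixed black open-topped case 170 (x) x 270 (y) x 60 mm high, walls and floor 5 mm thick, grey lining; empty. Origin: centre of its underside. Its +x side, where the lid is hinged, faces roughly to world +y (left, away from the outlet), turned by up to 0.25 rad.
- lid (a joint): Angle of the yellow lid, rad: 0 = shut, 1.9 = resting on its stop, leaning back beyond upright. Stiff hinge: the lid stays at any angle; moving it takes 3 to 6 N at the handle. It may start slightly ajar (up to 0.12).
- lid_handle (a point): Centre of the black bar handle of the lid. The bar runs parallel to the hinge (case's y), 100 mm long, 11 mm thick, 35 mm above the lid's upper face, 30 mm from the lid's free edge, 140 mm from the hinge line. Turns with the lid; its z is normal to the lid.
- lid_hinge (a point): On the hinge line of the lid, half-way along it, at the lid's underside, 60 mm above the bench. The lid is a slab 170 mm x 270 mm x 8 mm from here towards the case's -x when shut. Turns with the lid.
- blank: Round wooden disc, 130 mm in diameter, 18 mm thick, lying on the bench: leave it alone. Origin: centre of its underside.
- level: Yellow spirit level 200 (x) x 22 x 45 mm standing on its edge: leave it alone. Origin: centre of its underside.
- bin: Red open parts bin 100 x 80 x 55 mm: leave it alone. Origin: centre of its underside.

How it is judged:
By the outcome, as a careful person would: the job done as asked, in the order asked, and still so for the second after the job is handed in, with the robot touching nothing.
It also fails if it takes over 69 s, if anything falls off the work surface, if the arm or the gripper's body presses on something with over 40 N, if the wrist force passes 120 N, or if a joint passes its speed limit or range.

## Working session

There is one attempt and no reset: what is moved stays moved. The work goes in short steps, Python scripts to look and compute and a tool call to move; the robot and the scene stay as the last step left them, time stands still between calls to the robot, and variables do not carry over. Pictures are saved under pics/ and viewed, and the job is handed in when it is done.

Besides the shell and the picture viewer there is one more tool, called after "Request:" as name(argument=value, ...) on one line, values as JSON. play_rows: Moves the arm, as the interface text tells. Its arguments: {"type":"object","properties":{"commands":{"type":"array","items":{"type":"number","minimum":-1,"maximum":1}},"squeeze":{"type":"number"}},"required":["commands"]}

```bash
mkdir -p pics; ls; python3 - <<'E'
from cell import *
import cv2,numpy as np
print(read_state())
for n in ["scene","top","wrist"]:
    m=camera_model(n);print(n,m)
    p,d=camera(n);cv2.imwrite(f"pics/{n}0.png",p[:,:,::-1]);np.save(f"pics/{n}0.npy",d)
    for l in ["outlet","collar_face","wand_grip","wand_plug","wand_nozzle","case","lid","lid_handle","lid_hinge","blank","level","bin"]:
        if n!="wrist":
            r=search_frame(l,n);print(l,[(x["position"],round(x["conf"],2)) for x in r[:2]])
E
```

```text
pics
{'time_s': 0.0, 'joint_positions': array([ 1.09241372e+00,  1.24489102e-01,  1.65167100e+00,  3.52023077e-07,
        1.36747083e+00, -8.25920141e-02]), 'qvel': array([ 0.00235019,  0.00135343,  0.0005273 ,  0.00188248, -0.00068032,
       -0.00079971]), 'tau': array([-1.80236359e-03, -4.17602634e+01, -3.59931135e+01,  7.72525370e-02,
        4.93356062e-02, -1.92496245e-04]), 'tool_pos': array([0.25032791, 0.59917451, 0.21339917]), 'tool_rot': array([-0.58819556,  0.58889254,  0.3913072 , -0.39256876]), 'contact_force': array([ 0.0757076 , -0.08511704, -0.01235858]), 'torque': array([-0.00217372, -0.03110624,  0.01222372]), 'grip_width': 1.0011831459639957}
scene {'fov_y': 51.5808132057412, 'cx': 280.41853061614046, 'cy': 209.8472480800781, 'distortion': array([-0.0387928,  0.       ,  0.       ,  0.       ,  0.       ]), 'xyz': array([1.18166449, 0.23951518, 0.64619334]), 'rotation': array([-0.23857004,  0.50014783,  0.75755528, -0.34503113])}
outlet [([168.0, 159.1], 0.95), ([284.4, 205.3], 0.18)]
collar_face [([166.4, 182.2], 0.5)]
wand_grip [([164.8, 214.5], 0.67)]
wand_plu
[... 784 characters left out ...]
 0.53)]
wand_grip [([278.0, 385.9], 0.59)]
wand_plug [([283.1, 386.2], 0.61)]
wand_nozzle [([283.0, 190.8], 0.67), ([278.4, 385.9], 0.59)]
case [([281.1, 189.3], 0.7)]
lid [([282.9, 189.7], 0.85)]
lid_handle [([283.0, 187.9], 0.58), ([142.3, 216.4], 0.2)]
lid_hinge [([283.1, 187.0], 0.9)]
blank [([154.5, 321.1], 0.94), ([268.2, 424.4], 0.59)]
level [([144.1, 217.7], 0.56)]
bin [([147.4, 405.3], 0.75)]
wrist {'fov_y': 67.00559596898475, 'cx': 278.37690381532894, 'cy': 209.91852710530787, 'distortion': array([-0.05861205,  0.        ,  0.        ,  0.        ,  0.        ]), 'xyz': array([0.17951788, 0.62906091, 0.38567166]), 'rotation': array([0.11270165, 0.82471611, 0.5491524 , 0.07465466])}
```

View pics/scene0.png

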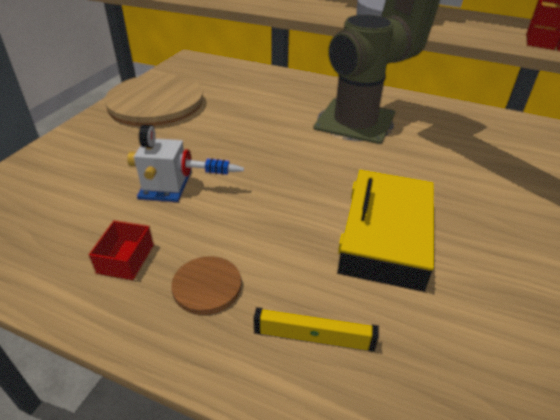

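View pics/top0.png

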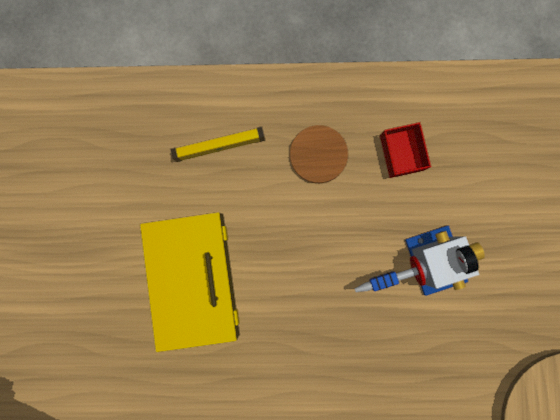

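View pics/wrist0.png

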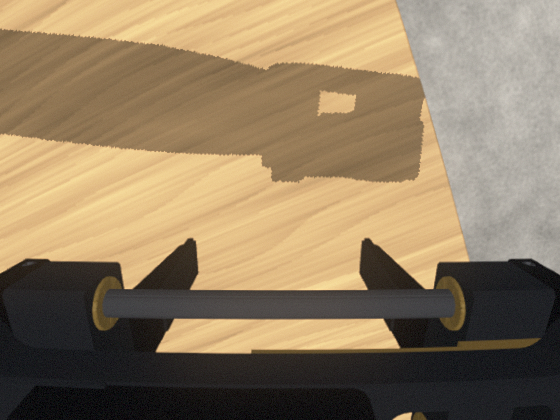

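The top view shows the lid (yellow, about (283,190)), its handle at (280,211), the wand grip at (281,385), the collar at (269,419), and the outlet block at (262,450). The scene view agrees. The wrist camera sees only bare bench. Next I'll work out metric positions from depth in both fixed views.

```bash
cat > h.py <<'E'
import numpy as np,cv2
from scipy.spatial.transform import Rotation as R
from cell import *
def q2R(q): q=np.array(q);return R.from_quat(q[[1,2,3,0]]).as_matrix()
def KD(m):
    f=210/np.tan(np.radians(m["fov_y"])/2)
    return np.array([[f,0,m["cx"]],[0,f,m["cy"]],[0,0,1.]]),np.array(m["distortion"])
def cloud(m,d):
    K,D=KD(m);v,u=np.mgrid[0:420,0:560]
    n=cv2.undistortPoints(np.stack([u,v],-1).reshape(-1,1,2).astype(np.float64),K,D).reshape(420,560,2)
    P=np.concatenate([n*d[...,None],d[...,None]],-1)
    return P@q2R(m["rotation"]).T+m["xyz"]
def proj(m,P):
    K,D=KD(m);Rm=q2R(m["rotation"]);c=(np.atleast_2d(P)-m["xyz"])@Rm
    return cv2.projectPoints(c,np.zeros(3),np.zeros(3),K,D)[0].reshape(-1,2)
E
cat > a.py <<'E'
from h import *
np.set_printoptions(precision=4,suppress=True)
for n in ["scene","top"]:
    m=camera_model(n);d=np.load(f"pics/{n}0.npy");im=cv2.imread(f"pics/{n}0.png");C=cloud(m,d)
    hsv=cv2.cvtColor(im,cv2.COLOR_BGR2HSV);H,S,V=[hsv[...,i].astype(int) for i in range(3)]
    ok=d>0
    print(n)
    b=ok&(abs(H-30)>20)  
    bench=C[ok&(abs(C[...,2])<.01)&(C[...,0]>.3)&(C[...,0]<.8)];print("bench z",np.median(bench[:,2]))
    # lid
    box=lambda c,r:(np.hypot(C[...,0]-c[0],C[...,1]-c[1])<r)&ok
    Y=(H>20)&(H<33)&(S>180)&(V>80)
    L=Y&box((.36,.2),.25)&(C[...,2]>.045)&(C[...,2]<.12)
    p=C[L];c=p.mean(0);u,s,vt=np.linalg.svd(p-c,full_matrices=False)
    res=abs((p-c)@vt[2]);p=p[res<.006];c=p.mean(0);u,s,vt=np.linalg.svd(p-c,full_matrices=False)
    print("lid n",len(p),c,"normal",vt[2],s[2]/len(p)**.5)
    r=cv2.minAreaRect((p[:,:2]*1000).astype(np.float32));print("rect",r,cv2.boxPoints(r))
    hd=(V<70)&box((.36,.2),.2)&(C[...,2]>.09)
    p=C[hd];
    if len(p): print("handle",len(p),p.mean(0),p.min(0),p.max(0),cv2.minAreaRect((p[:,:2]*1000).astype(np.float32)))
    B=(H>100)&(H<130)&(S>120)&ok&(C[...,2]>.045)&(C[...,2]<.11)&(C[...,0]<.6)
    p=C[B];print("grip",len(p),p.mean(0),p.min(0),p.max(0))
    red=((H<6)|(H>174))&(S>150)&ok&(C[...,2]>.03)&(C[...,2]<.12)&(C[...,0]<.55)&(C[...,1]<0)
    p=C[red];print("collar",len(p),p.mean(0),p.min(0),p.max(0))
    W=(S<60)&(V>120)&ok&(abs(C[...,2]-.105)<.006)&(C[...,1]<-.1)&(C[...,0]<.6)&(C[...,0]>.2)
    p=C[W]
    if len(p):print("blocktop",len(p),p.mean(0),cv2.minAreaRect((p[:,:2]*1000).astype(np.float32)))
    np.savez(f"pics/{n}C.npz",C=C)
E
python3 a.py
```

```text
scene
bench z 0.001246985600707906
lid n 7005 [0.4867 0.2043 0.0705] normal [-0.0025 -0.0094 -1.    ] 0.0011607981602441957
rect ((468.1188659667969, 197.5102081298828), (273.2279968261719, 169.39578247070312), 7.711889266967773) [[321.3748 263.1096]
 [344.1063  95.2459]
 [614.863  131.9109]
 [592.1315 299.7745]]
handle 115 [0.4922 0.1465 0.1099] [0.4324 0.1368 0.0912] [0.5302 0.1542 0.1136] ((481.13702392578125, 145.45217895507812), (98.62711334228516, 7.193975448608398), 7.343260765075684)
grip 255 [ 0.4728 -0.2053  0.0728] [ 0.4509 -0.2335  0.0524] [0.5909 0.2905 0.0825]
collar 132 [ 0.4968 -0.2742  0.0803] [ 0.4662 -0.2872  0.0418] [ 0.5161 -0.2665  0.1028]
blocktop 556 [ 0.5071 -0.3269  0.1054] ((505.02374267578125, -337.07501220703125), (86.00880432128906, 88.94059753417969), 17.046092987060547)
top
bench z -0.000769227815336837
lid n 10090 [0.4635 0.1965 0.0685] normal [-0.0005  0.0067  1.    ] 0.001903294812920234
rect ((465.0673828125, 195.559326171875), (269.7137756347656, 170.99685668945312), 7.53799295425415) [[320.1599 262.6279]
 [342.5919  93.1088]
 [609.9749 128.4908]
 [587.5428 298.0099]]
handle 156 [0.4711 0.1413 0.1086] [0.4207 0.1307 0.1028] [0.5245 0.1505 0.1131] ((472.537109375, 141.69981384277344), (104.68482208251953, 10.510104179382324), 8.193757057189941)
grip 283 [ 0.4627 -0.2118  0.0763] [ 0.4441 -0.3458  0.0665] [ 0.5551 -0.1835  0.0821]
collar 200 [ 0.4836 -0.2796  0.0823] [ 0.4543 -0.292   0.0438] [ 0.5128 -0.2696  0.1035]
blocktop 1202 [ 0.4991 -0.3282  0.1039] ((499.8691711425781, -334.36102294921875), (80.637939453125, 103.16983795166016), 17.274951934814453)
```

```bash
cat >> h.py <<'E'
np.set_printoptions(precision=4,suppress=True)
def tool(): 
    s=read_state();return s,np.array(s["tool_pos"]),q2R(s["tool_rot"])
def plan(P,Rt,n=1):
    """straight move in n rows: prints per-row shift & turn (normalised)"""
    s,p,Rc=tool();rv=R.from_matrix(Rc.T@Rt).as_rotvec()
    print("from",p,"to",np.array(P),"total shift(tool,mm)",Rc.T@(P-p)*1000,"rotvec",rv)
    # rows with rotation constant; shift in tool axes as they stand
    for i in range(n):
        Ri=Rc@R.from_rotvec(rv*i/n).as_matrix()
        print(i,(Ri.T@((np.array(P)-p)/n))/.25, rv/n/.08)
E
python3 - <<'E'
from h import *
s,p,Rc=tool();print(p);print(Rc)
m=camera_model("wrist");print("cam in tool",Rc.T@(m["xyz"]-p));print(Rc.T@q2R(m["rotation"]))
# line fit of wand, both views
for n in ["top","scene"]:
    C=np.load(f"pics/{n}C.npz")["C"];im=cv2.imread(f"pics/{n}0.png");hsv=cv2.cvtColor(im,cv2.COLOR_BGR2HSV);H,S,V=[hsv[...,i].astype(int) for i in range(3)]
    u=np.array([-.296,.955,0]);w=np.array([.955,.296,0]);o=np.array([.50,-.334,0])
    q=np.stack([(C-o)@u,(C-o)@w,C[...,2]],-1)
    reg=(q[...,0]>.03)&(q[...,0]<.22)&(abs(q[...,1])<.05)&(q[...,2]>.035)
    blue=(H>100)&(H<130)&(S>100)
    for a in np.arange(.04,.22,.01):
        k=reg&(abs(q[...,0]-a)<.005)
        if k.sum()>2: print(n,round(a,3),k.sum(),"w",q[k][:,1].min(),q[k][:,1].max(),np.median(q[k][:,1]),"z",q[k][:,2].min(),np.percentile(q[k][:,2],90),q[k][:,2].max())
    k=reg&blue;print("blue u",np.percentile(q[k][:,0],[1,50,99]),"w",np.percentile(q[k][:,1],[1,50,99]))
    # block top edges
    t=(abs(C[...,2]-.105)<.005)&(abs(q[...,0])<.08)&(abs(q[...,1])<.08)
    print("top u",np.percentile(q[t][:,0],[.5,99.5]),"w",np.percentile(q[t][:,1],[.5,99.5]))
E
```

```text
[0.2506 0.5997 0.2146]
[[ 0.3855 -0.     -0.9227]
 [ 0.9227 -0.      0.3855]
 [-0.     -1.      0.    ]]
cam in tool [-0.0003 -0.171   0.0769]
[[ 1.     -0.0001 -0.0006]
 [ 0.0006 -0.2679  0.9634]
 [-0.0002 -0.9634 -0.2679]]
top 0.04 342 w -0.04032297612259694 0.0400577682096472 0.0037065984369846483 z 0.035597624525713245 0.1046053163911527 0.1090329621631686
top 0.05 95 w -0.029605001243365667 0.03152787511210776 0.0023084837743604985 z 0.05481082045343433 0.100222477993447 0.10210000728230284
top 0.06 203 w -0.031404898386414755 0.031149211070542547 0.0020100751510723457 z 0.041313310857367114 0.09796615753144536 0.10347192272530226
top 0.07 35 w -0.008193003025132857 0.007845994014207828 -0.00012778216368814177 z 0.06639751349757961 0.0757693884176113 0.07737934704818938
top 0.08 40 w -0.007797225705751742 0.007699407685070862 0.0012613709906627796 z 0.06719077142178431 0.0757670013801381 0.07699103199047586
top 0.09 37 w -0.007153861080370042 0.007792368946060277 0.0006143814035440232 z 0.06549171493762906 0.07474583651631161 0.07552316220834987
top 0.1 48 w -0.01165016468788684
[... 3134 characters left out ...]
3558165 0.08010931820997269
scene 0.16 39 w -0.007143399263453112 0.012302346422143132 0.006507014348520193 z 0.05884011660346322 0.07533192971108704 0.07919408033209085
scene 0.17 36 w -0.004728501051166324 0.011631176356283787 0.006554957022225437 z 0.058813619432836806 0.07317193412754397 0.07393686644843012
scene 0.18 22 w -0.0021975528439215452 0.008635307146012693 0.005013325187156137 z 0.05634220980975091 0.07046267213835654 0.07204581212301009
scene 0.19 12 w 0.00039297996586379916 0.006263271444211257 0.004506214071576882 z 0.060416150451505723 0.0690742114329497 0.06912682725352337
blue u [0.1038 0.1296 0.1549] w [-0.0048  0.0132  0.0179]
top u [-0.0487  0.0589] w [-0.037   0.0455]
```

```bash
python3 - <<'E'
import cv2
a=cv2.imread("pics/top0.png")[215:315,330:500];b=cv2.imread("pics/scene0.png")[110:220,110:260]
cv2.imwrite("pics/t0z.png",cv2.resize(a,None,fx=4,fy=4));cv2.imwrite("pics/s0z.png",cv2.resize(b,None,fx=4,fy=4))
E
```

```text
(no output)
```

View pics/t0z.png

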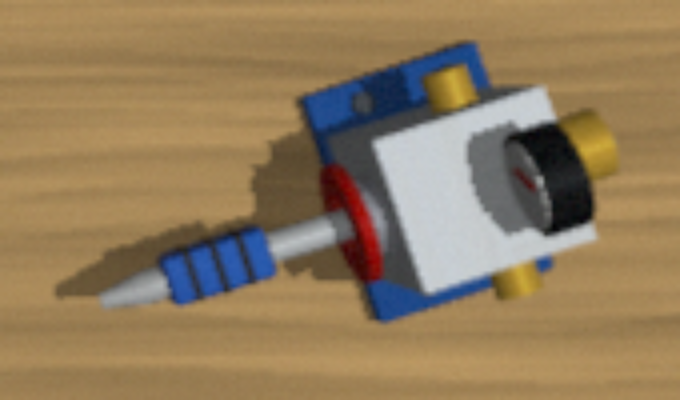

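View pics/s0z.png

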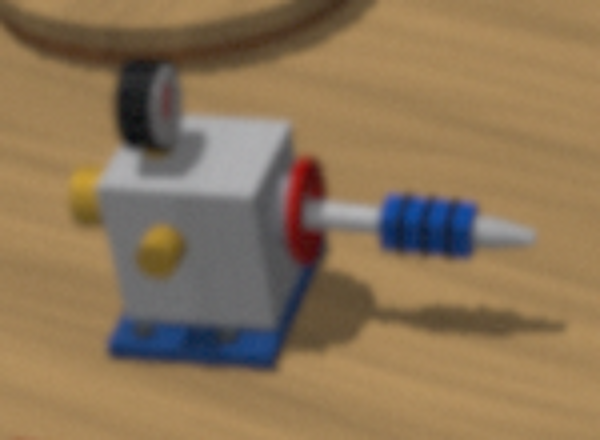

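The zoomed views confirm the wand axis, the grip and the red flange. The two views agree within about 4 mm. Next is the pre-grasp pose over the lid handle.

```bash
cat >> h.py <<'E'
yaw=np.radians(7.62); ex=np.array([-np.sin(yaw),np.cos(yaw),0]); ey=-np.array([np.cos(yaw),np.sin(yaw),0]) # case x,y (y=z x x)
cc=np.array([.4666,.1965,0]); hinge=cc+.085*ex+np.array([0,0,.06]); handle0=np.array([.475,.1425,.103])
def Rdown(x): x=np.array(x)/np.linalg.norm(x);y=np.array([0,0,-1.]);return np.stack([x,y,np.cross(x,y)],1)
E
python3 - <<'E'
from h import *
plan(np.array([.475,.1425,.17]),Rdown(ex),10)
E
```

```text
from [0.2506 0.5997 0.2146] to [0.475  0.1425 0.17  ] total shift(tool,mm) [-335.3676   44.6455 -383.3232] rotvec [-0.     -0.5288 -0.    ]
0 [-0.1341  0.0179 -0.1533] [-0.     -0.6609 -0.    ]
1 [-0.1421  0.0179 -0.146 ] [-0.     -0.6609 -0.    ]
2 [-0.1496  0.0179 -0.1383] [-0.     -0.6609 -0.    ]
3 [-0.1567  0.0179 -0.1302] [-0.     -0.6609 -0.    ]
4 [-0.1633  0.0179 -0.1218] [-0.     -0.6609 -0.    ]
5 [-0.1696  0.0179 -0.1129] [-0.     -0.6609 -0.    ]
6 [-0.1753  0.0179 -0.1038] [-0.     -0.6609 -0.    ]
7 [-0.1805  0.0179 -0.0944] [-0.     -0.6609 -0.    ]
8 [-0.1853  0.0179 -0.0847] [-0.     -0.6609 -0.    ]
9 [-0.1895  0.0179 -0.0748] [-0.     -0.6609 -0.    ]
```

Request:
play_rows(commands=[-0.115, 0.015, -0.13, 0, -0.66, 0, 1, -0.12, 0.015, -0.124, 0, -0.66, 0, 1, -0.127, 0.015, -0.118, 0, -0.66, 0, 1, -0.133, 0.015, -0.11, 0, -0.66, 0, 1, -0.139, 0.015, -0.103, 0, -0.66, 0, 1, -0.144, 0.015, -0.096, 0, -0.66, 0, 1, -0.149, 0.015, -0.088, 0, -0.66, 0, 1, -0.153, 0.015, -0.08, 0, -0.66, 0, 1, -0.157, 0.015, -0.072, 0, -0.66, 0, 1, -0.16, 0.015, -0.064, 0, -0.66, 0, 1])

```text
time_s: 2.35
tool_pos: [0.4414, 0.21, 0.1774]
tool_rot: [-0.465, 0.465, 0.533, -0.532]
contact_force: [0.2, 0.3, 0.4]
grip_width: 1.002
```

```bash
python3 - <<'E'
from h import *
print(read_state()["joint_positions"])
plan(np.array([.475,.1425,.17]),Rdown(ex),3)
E
```

```text
[ 0.3342 -0.2162  2.0417  0.      1.315  -1.3711]
from [0.4414 0.21   0.1774] to [0.475  0.1425 0.17  ] total shift(tool,mm) [-71.431    7.3889 -24.2104] rotvec [0.001  0.0016 0.0002]
0 [-0.0952  0.0099 -0.0323] [0.0042 0.0065 0.001 ]
1 [-0.0952  0.0098 -0.0323] [0.0042 0.0065 0.001 ]
2 [-0.0952  0.0098 -0.0324] [0.0042 0.0065 0.001 ]
```

Request:
play_rows(commands=[-0.096, 0.01, -0.032, 0, 0, 0, 1, -0.096, 0.01, -0.032, 0, 0, 0, 1, -0.094, 0.01, -0.032, 0, 0, 0, 1, 0, 0, 0, 0, 0, 0, 1])

```text
time_s: 2.75
tool_pos: [0.4748, 0.1419, 0.1695]
tool_rot: [0.467, -0.467, -0.531, 0.531]
contact_force: [0.0, 0.3, -0.3]
grip_width: 0.999
```

```bash
python3 - <<'E'
from h import *
s,p,Rc=tool();print(p,s["joint_positions"])
m=camera_model("wrist")
a,d=camera("wrist");cv2.imwrite("pics/w1.png",a[:,:,::-1]);np.save("pics/w1.npy",d)
print(search_frame("lid_handle","wrist")[:2])
C=cloud(m,d);hd=(a.max(2)<70)&(d>0)&(abs(C[...,2]-.105)<.012)&(np.hypot(C[...,0]-.475,C[...,1]-.1425)<.07)
q=C[hd];print(len(q),q.mean(0),q.min(0),q.max(0),cv2.minAreaRect((q[:,:2]*1000).astype(np.float32)))
E
```

```text
[0.4748 0.1419 0.1695] [ 0.1824 -0.1922  2.0352 -0.0006  1.2988 -1.517 ]
[{'position': [159.1, 335.1], 'conf': 0.7}]
1420 [0.4736 0.1418 0.1099] [0.4261 0.1313 0.1062] [0.5228 0.1517 0.1124] ((474.12701416015625, 141.6788330078125), (97.79576110839844, 9.474825859069824), 7.64912223815918)
```

View pics/w1.png

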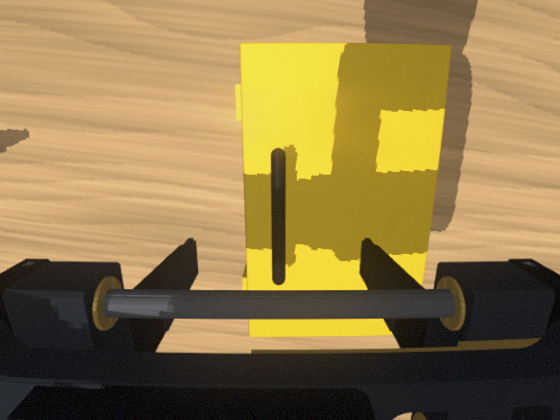

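The wrist view shows the handle centred between the jaws at column 278, rows 150–283. Its measured position of (474, 142) mm agrees with the top view. I'll descend and grip.

Request:
play_rows(commands=[0, 0.11, 0, 0, 0, 0, 1, 0, 0.11, 0, 0, 0, 0, 1, 0, 0.08, 0, 0, 0, 0, 1, 0, 0.035, 0, 0, 0, 0, 1, 0, 0, 0, 0, 0, 0, -1, 0, 0, 0, 0, 0, 0, -1, 0, 0, 0, 0, 0, 0, -1, 0, 0, 0, 0, 0, 0, -1, 0, 0, 0, 0, 0, 0, -1, 0, 0, 0, 0, 0, 0, -1], squeeze=25)

```text
time_s: 3.85
tool_pos: [0.4744, 0.1439, 0.0864]
tool_rot: [-0.466, 0.466, 0.532, -0.532]
contact_force: [-0.2, 1.1, -0.1]
grip_width: 0.554
```

```bash
python3 - <<'E'
from h import *
s,p,Rc=tool();print(p,s["joint_positions"],s["grip_width"])
v=p+np.array([0,0,.019]);
print("hinge",hinge,"handle",handle0)
# arc plan: rows of 0.08 rad about hinge; bar fixed in tool
B=Rc.T@(np.array([.4741,.1418,.103])-p)
print("bar in tool",B)
# rotation axis = tool z (world). per-row shift in tool frame
ax=Rc[:,2];b0=np.array([.4741,.1418,.103])
def pose(t,f=1.):
    Rr=R.from_rotvec(ax*t).as_matrix();Rt=R.from_rotvec(ax*t*f).as_matrix()@Rc
    h=hinge.copy(); bar=h+Rr@(b0-h);return bar-Rt@B,Rt
for f in(1.,.5):
  for i in range(0,16):
    P0,R0=pose(.08*i,f);P1,R1=pose(.08*(i+1),f)
    print(f,i,R0.T@(P1-P0)/.25, P1)
E
```

```text
[0.4744 0.1439 0.0864] [ 0.1863 -0.1035  2.1053  0.      1.1391 -1.5167] 0.5541212495032566
hinge [0.4553 0.2807 0.06  ] handle [0.475  0.1425 0.103 ]
bar in tool [-0.0021 -0.0166  0.0005]
1.0 0 [ 0.0102 -0.0438  0.    ] [0.474  0.1465 0.0973]
1.0 1 [ 0.0102 -0.0438  0.    ] [0.4735 0.1499 0.108 ]
1.0 2 [ 0.0102 -0.0438 -0.    ] [0.473  0.1541 0.1184]
1.0 3 [ 0.0102 -0.0438 -0.    ] [0.4723 0.1591 0.1285]
1.0 4 [ 0.0102 -0.0438  0.    ] [0.4715 0.1649 0.1381]
1.0 5 [ 0.0102 -0.0438  0.    ] [0.4706 0.1715 0.1472]
1.0 6 [ 0.0102 -0.0438 -0.    ] [0.4697 0.1787 0.1557]
1.0 7 [ 0.0102 -0.0438  0.    ] [0.4686 0.1866 0.1636]
1.0 8 [ 0.0102 -0.0438 -0.    ] [0.4675 0.1952 0.1709]
1.0 9 [ 0.0102 -0.0438  0.    ] [0.4663 0.2042 0.1775]
1.0 10 [ 0.0102 -0.0438  0.    ] [0.465  0.2138 0.1833]
1.0 11 [ 0.0102 -0.0438 -0.    ] [0.4637 0.2237 0.1883]
1.0 12 [ 0.0102 -0.0438  0.    ] [0.4623 0.2341 0.1925]
1.0 13 [ 0.0102 -0.0438 -0.    ] [0.4609 0.2447 0.1958]
1.0 14 [ 0.0102 -0.0438 -0.    ] [0.4594 0.2556 0.1983]
1.0 15 [ 0.0102 -0.0438  0.    ] [0.458  0.2666 0.1999]
0.5 0 [ 0.0129 -0.044   0
[... 154 characters left out ...]
 -0.0418 -0.    ] [0.472  0.1618 0.1282]
0.5 4 [ 0.0197 -0.0409 -0.    ] [0.4711 0.1682 0.1375]
0.5 5 [ 0.0214 -0.04    0.    ] [0.4701 0.1753 0.1462]
0.5 6 [ 0.023 -0.039  0.   ] [0.4691 0.1832 0.1543]
0.5 7 [ 0.0245 -0.038  -0.    ] [0.468  0.1916 0.1618]
0.5 8 [ 0.026  -0.0369 -0.    ] [0.4668 0.2006 0.1685]
0.5 9 [ 0.0275 -0.0357  0.    ] [0.4655 0.2101 0.1744]
0.5 10 [ 0.0289 -0.0344  0.    ] [0.4642 0.22   0.1795]
0.5 11 [ 0.0303 -0.0332 -0.    ] [0.4628 0.2303 0.1838]
0.5 12 [ 0.0316 -0.0318  0.    ] [0.4614 0.2409 0.1872]
0.5 13 [ 0.0328 -0.0304  0.    ] [0.46   0.2517 0.1897]
0.5 14 [ 0.034 -0.029 -0.   ] [0.4585 0.2626 0.1914]
0.5 15 [ 0.0352 -0.0275  0.    ] [0.457  0.2737 0.1921]
```

Request:
play_rows(commands=[0, 0, 0, 0, 0, 0, -1, 0, 0, 0, 0, 0, 0, -1, 0, 0, 0, 0, 0, 0, -1, 0, 0, 0, 0, 0, 0, -1, 0, 0, 0, 0, 0, 0, -1, 0, 0, 0, 0, 0, 0, -1, 0, 0, 0, 0, 0, 0, -1])

```text
time_s: 4.55
tool_pos: [0.4744, 0.1412, 0.0858]
tool_rot: [0.464, -0.467, -0.531, 0.534]
contact_force: [0.6, -11.0, 0.5]
grip_width: 0.111
```

Request:
play_rows(commands=[0, -0.0438, 0, 0, 0, 1, -1, 0.01, -0.0438, 0, 0, 0, 1, -1, 0.01, -0.0438, 0, 0, 0, 1, -1, 0.01, -0.0438, 0, 0, 0, 1, -1, 0.01, -0.0438, 0, 0, 0, 1, -1])

```text
time_s: 5.05
tool_pos: [0.4717, 0.1614, 0.1378]
tool_rot: [0.349, -0.563, -0.427, 0.615]
contact_force: [1.8, -3.6, -4.3]
grip_width: 0.109
```

```bash
python3 - <<'E'
from h import *
s,p,Rc=tool();print(p,s["joint_positions"],s["grip_width"],s["contact_force"],Rc.T@s["contact_force"]);print(Rc)
E
```

```text
[0.4717 0.1614 0.1378] [ 0.4425 -0.049   2.0034 -0.3964  1.3362 -1.138 ] 0.10936413704119359 [ 1.77   -3.6074 -4.3071] [-1.8021  5.4604 -1.2785]
[[-0.121   0.0521 -0.9913]
 [ 0.911  -0.3908 -0.1317]
 [-0.3943 -0.919  -0.0002]]
```

Request:
play_rows(commands=[0.01, -0.0438, 0, 0, 0, 1, -1, 0.01, -0.0438, 0, 0, 0, 1, -1, 0.01, -0.0438, 0, 0, 0, 1, -1, 0.01, -0.0438, 0, 0, 0, 1, -1, 0.01, -0.0438, 0, 0, 0, 1, -1])

```text
time_s: 5.55
tool_pos: [0.4665, 0.2005, 0.1781]
tool_rot: [0.22, -0.637, -0.306, 0.672]
contact_force: [0.4, -5.7, 0.9]
grip_width: 0.108
```

```bash
python3 - <<'E'
from h import *
s,p,Rc=tool();print(p,s["joint_positions"],s["grip_width"],s["contact_force"],Rc.T@s["contact_force"])
a,d=camera("scene");cv2.imwrite("pics/s2.png",a[:,:,::-1])
E
```

```text
[0.4665 0.2005 0.1781] [ 0.6615  0.1263  1.87   -0.6732  1.6176 -0.9051] 0.10775791738396912 [ 0.4279 -5.6954  0.9007] [-4.5967  3.4928  0.3208]
```

View pics/s2.png

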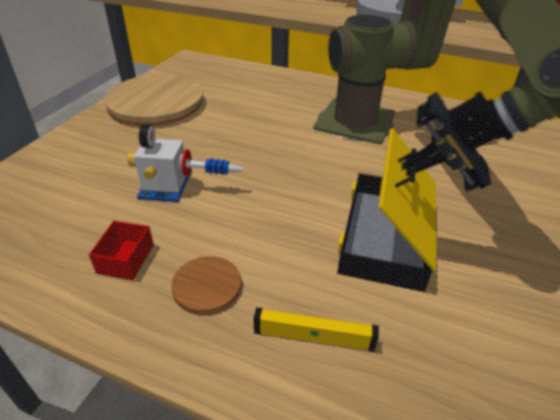

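The scene view shows the lid about 45° open with the grip holding. Continuing along the arc.

Request:
play_rows(commands=[0.01, -0.0438, 0, 0, 0, 1, -1, 0.01, -0.0438, 0, 0, 0, 1, -1, 0.01, -0.0438, 0, 0, 0, 1, -1, 0.01, -0.0438, 0, 0, 0, 1, -1, 0.01, -0.0438, 0, 0, 0, 1, -1])

```text
time_s: 6.1
tool_pos: [0.4596, 0.2525, 0.2]
tool_rot: [0.083, -0.686, -0.173, 0.702]
contact_force: [-0.5, -4.8, 5.2]
grip_width: 0.108
```

```bash
python3 - <<'E'
from h import *
s,p,Rc=tool();print(p,s["joint_positions"],s["grip_width"],s["contact_force"],Rc.T@s["contact_force"]);print(Rc)
# bar assumed at 17mm behind TCP
bar=p-.0166*Rc[:,1];r=bar-hinge;print("bar",bar,"r",np.hypot(r@ex,r[2]),"theta",np.arctan2(r[2],-(r@ex))-np.arctan2(.043,.14))
th=np.arctan2(r[2],-(r@ex))
for t in np.arange(0,.8,.08):
    rr=lambda t:np.hypot(r@ex,r[2])*(-np.cos(th+t)*ex+np.sin(th+t)*np.array([0,0,1]))
    print(t, Rc.T@(rr(t+.08)-rr(t))/.25)
E
```

```text
[0.4596 0.2525 0.2   ] [ 0.81    0.3629  1.729  -0.8798  1.9086 -0.7954] 0.10776064108715123 [-0.4625 -4.7665  5.1702] [-6.4954  2.5154  1.0707]
[[-0.045   0.1221 -0.9915]
 [ 0.3537 -0.9263 -0.1301]
 [-0.9343 -0.3565 -0.0015]]
bar [0.4576 0.2679 0.2059] r 0.14646082911876449 theta 1.1834147601582548
0.0 [ 0.0145 -0.0445  0.0001]
0.08 [ 0.018  -0.0432  0.0001]
0.16 [ 0.0214 -0.0417  0.0001]
0.24 [ 0.0247 -0.0398  0.0001]
0.32 [ 0.0278 -0.0377  0.0001]
0.4 [ 0.0307 -0.0354  0.0001]
0.48 [ 0.0335 -0.0328  0.0001]
0.56 [ 0.036  -0.03    0.0001]
0.64 [ 0.0383 -0.0271  0.0001]
0.72 [ 0.0403 -0.0239  0.0001]
```

Request:
play_rows(commands=[0.011, -0.0438, 0, 0, 0, 1, -1, 0.011, -0.0438, 0, 0, 0, 1, -1, 0.011, -0.0438, 0, 0, 0, 1, -1, 0.011, -0.0438, 0, 0, 0, 1, -1])

```text
time_s: 6.5
tool_pos: [0.4535, 0.2981, 0.2013]
tool_rot: [0.03, 0.706, 0.062, -0.705]
contact_force: [-1.1, -0.9, 9.8]
grip_width: 0.109
```

```bash
cat > th.py <<'E'
from h import *
s,p,Rc=tool();print(p,s["joint_positions"],s["grip_width"],s["contact_force"],Rc.T@s["contact_force"]);print(Rc)
bar=p-.0166*Rc[:,1];r=bar-hinge;print("bar",bar,"r",np.hypot(r@ex,r[2]),"theta",np.arctan2(r[2],-(r@ex))-np.arctan2(.043,.14))
th=np.arctan2(r[2],-(r@ex))
for t in np.arange(0,.8,.08):
    rr=lambda t:np.hypot(r@ex,r[2])*(-np.cos(th+t)*ex+np.sin(th+t)*np.array([0,0,1]))
    print(t, Rc.T@(rr(t+.08)-rr(t))/.25)
E
python3 th.py
```

```text
[0.4535 0.2981 0.2013] [ 0.8806  0.5673  1.623  -1.0375  2.128  -0.7739] 0.10861700523180604 [-1.0801 -0.9099  9.8043] [-9.833   0.3281  1.1501]
[[-0.0018  0.13   -0.9915]
 [ 0.0443 -0.9905 -0.1299]
 [-0.999  -0.0441 -0.004 ]]
bar [0.4514 0.3146 0.202 ] r 0.14602704266712005 theta 1.507983431452567
0.0 [ 0.0147 -0.0444  0.0002]
0.08 [ 0.0182 -0.043   0.0002]
0.16 [ 0.0215 -0.0415  0.0002]
0.24 [ 0.0248 -0.0396  0.0002]
0.32 [ 0.0279 -0.0375  0.0002]
0.4 [ 0.0308 -0.0351  0.0002]
0.48 [ 0.0335 -0.0326  0.0002]
0.56 [ 0.036  -0.0298  0.0002]
0.64 [ 0.0383 -0.0268  0.0002]
0.72 [ 0.0403 -0.0237  0.0002]
```

Request:
play_rows(commands=[0.009, -0.044, 0, 0, 0, 0.5, -1, 0.014, -0.0435, 0, 0, 0, 0.5, -1, 0.016, -0.043, 0, 0, 0, 0.5, -1, 0.018, -0.042, 0, 0, 0, 0.5, -1])

```text
time_s: 6.9
tool_pos: [0.4479, 0.3406, 0.1856]
tool_rot: [0.086, 0.708, 0.006, -0.701]
contact_force: [-0.1, -0.6, 6.6]
grip_width: 0.109
```

```bash
python3 th.py | head -8;  python3 - <<'E'
from h import *
a,d=camera("scene");cv2.imwrite("pics/s3.png",a[:,:,::-1])
E
```

```text
[0.4479 0.3406 0.1856] [ 0.9211  0.7084  1.5327 -1.1063  2.2438 -0.7792] 0.1093295645757564 [-0.1202 -0.554   6.5817] [-6.4802  1.2721  0.1692]
[[ 0.0181  0.1295 -0.9914]
 [-0.1113 -0.9851 -0.1307]
 [-0.9936  0.1127 -0.0034]]
bar [0.4458 0.3569 0.1837] r 0.14561871749033842 theta 1.8279595454045696
0.0 [ 0.0216 -0.0413  0.0002]
0.08 [ 0.0248 -0.0394  0.0002]
0.16 [ 0.0279 -0.0373  0.0002]
```

View pics/s3.png

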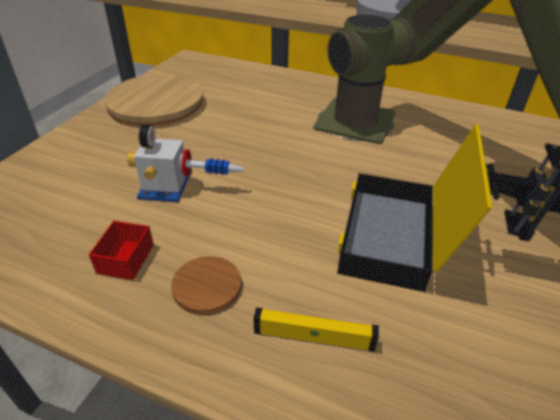

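The lid is at about 1.83 rad, leaning back past upright in the scene view. I'll ease it onto the stop and watch the force.

Request:
play_rows(commands=[0.016, -0.041, 0, 0, 0, 0.5, -1, 0.012, -0.021, 0, 0, 0, 0.2, -1, 0, 0, 0, 0, 0, 0, -1])

```text
time_s: 7.25
tool_pos: [0.4459, 0.3537, 0.1809]
tool_rot: [0.106, 0.71, -0.018, -0.696]
contact_force: [-0.9, -14.5, 24.1]
grip_width: 0.11
```

```bash
python3 th.py | head -8
```

```text
[0.4459 0.3537 0.1809] [ 0.9293  0.758   1.5007 -1.1373  2.2916 -0.7833] 0.10981950271005879 [ -0.8963 -14.5475  24.0633] [-21.2033  18.3226   2.4853]
[[ 0.0308  0.1213 -0.9921]
 [-0.1728 -0.977  -0.1248]
 [-0.9845  0.1753 -0.0091]]
bar [0.4439 0.37   0.178 ] r 0.14835907001650517 theta 1.924143002579484
0.0 [ 0.0234 -0.0413  0.0006]
0.08 [ 0.0266 -0.0393  0.0006]
0.16 [ 0.0297 -0.037   0.0006]
```

Request:
play_rows(commands=[0, 0, 0, 0, 0, 0, 0.2, 0, 0, 0, 0, 0, 0, 0.2, 0, 0, 0, 0, 0, 0, 0.2, 0, 0, 0, 0, 0, 0, 0.2, 0, 0, 0, 0, 0, 0, 0.2])

```text
time_s: 7.75
tool_pos: [0.446, 0.3539, 0.1745]
tool_rot: [0.105, 0.707, -0.012, -0.7]
contact_force: [0.6, -0.1, -0.1]
grip_width: 0.471
```

```bash
python3 th.py | head -1
```

```text
[0.446  0.3539 0.1745] [ 0.9323  0.7614  1.5025 -1.1289  2.2776 -0.7831] 0.47101754660991807 [ 0.613  -0.0822 -0.1275] [ 0.1522  0.1393 -0.5969]
```

Request:
play_rows(commands=[0, -0.12, 0, 0, 0, 0, 0.2, 0, -0.18, 0, 0, 0, 0, 0.2, 0, -0.18, 0, 0, 0, 0, 0.2, -0.15, -0.05, 0, 0, 0, -1, 0.2, -0.18, 0, 0, 0, 0, -1, 0.2, -0.18, 0, 0, 0, 0, -1, 0.2, -0.18, 0, 0, 0, 0, -1, 0.2, 0, 0, 0, 0, 0, 0, 0.2])

```text
time_s: 8.55
tool_pos: [0.4285, 0.4916, 0.3365]
tool_rot: [-0.014, 0.704, 0.107, -0.702]
contact_force: [-0.6, -0.0, 1.2]
grip_width: 0.6
```

```bash
python3 - <<'E'
from h import *
s,p,Rc=tool();print(p,s["joint_positions"]);print(Rc)
for n in["scene","top"]:
    a,d=camera(n);cv2.imwrite(f"pics/{n}4.png",a[:,:,::-1]);np.save(f"pics/{n}4.npy",d)
    C=cloud(camera_model(n),d);hsv=cv2.cvtColor(a,cv2.COLOR_RGB2HSV).astype(int);H,S,V=[hsv[...,i] for i in range(3)]
    k=(H>20)&(H<33)&(S>150)&(V>60)&(d>0)&(C[...,2]>.07)&(C[...,2]<.24)&(abs(C[...,1]-.3)<.1)&(abs(C[...,0]-.46)<.15)
    q=C[k]
    for it in range(3):
        c=q.mean(0);v=np.linalg.svd(q-c,full_matrices=False)[2][2];q2=q[abs((q-c)@v)<.005];q=q2
    v=v*np.sign(-v@ex);  # underside normal
    print(n,len(q),c,v,"theta",np.pi/2+np.arcsin(v[2]) , "zmax",q[:,2].max())
    bl=(H>100)&(H<130)&(S>100)&(d>0)
E
```

```text
[0.4285 0.4916 0.3365] [ 1.0439  0.6764  1.1395 -1.0421  2.3654 -1.0014]
[[-0.0082  0.1316 -0.9913]
 [ 0.1701 -0.9767 -0.1311]
 [-0.9854 -0.1697 -0.0144]]
scene 5245 [0.4748 0.3165 0.1536] [ 0.1252 -0.9368  0.3267] theta 1.90361806021033 zmax 0.22338216219435375
top 7880 [0.4489 0.3119 0.1545] [ 0.1236 -0.9369  0.3271] theta 1.9040572322914635 zmax 0.22464254820231622
```

View pics/scene4.png

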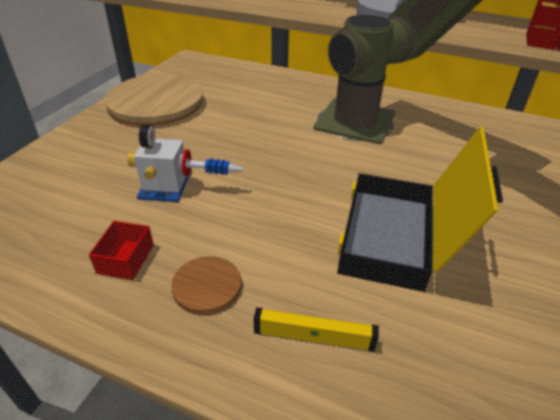

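View pics/top4.png

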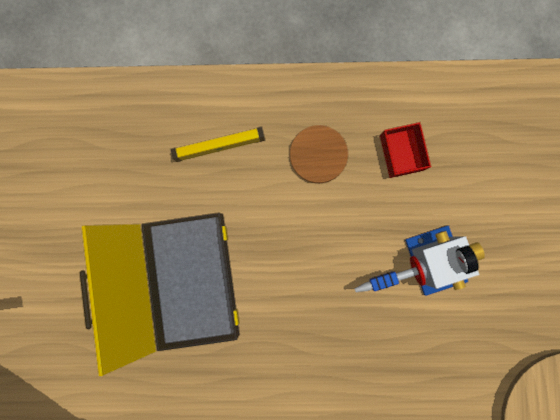

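Lid angle measures 1.904 rad from both views, so it rests on its stop. Nothing else in the scene has moved. Next I'll turn the tool down and travel to the wand.

```bash
cat >> h.py <<'E'
ph=np.radians(17.2); U=np.array([-np.sin(ph),np.cos(ph),0]); Wd=np.array([np.cos(ph),np.sin(ph),0])
O=np.array([.50,-.334,0])+.0018*Wd   # outlet axis origin for u
E
python3 - <<'E'
from h import *
plan(np.array([.43,.25,.42]),Rdown(-ey),20)
E
```

```text
from [0.4281 0.4906 0.3278] to [0.43 0.25 0.42] total shift(tool,mm) [-129.1267  221.0358   29.5696] rotvec [ 1.0923  1.2777 -1.0882]
0 [-0.0258  0.0442  0.0059] [ 0.6827  0.7986 -0.6802]
1 [-0.0284  0.0429  0.0018] [ 0.6827  0.7986 -0.6802]
2 [-0.0307  0.0413 -0.0024] [ 0.6827  0.7986 -0.6802]
3 [-0.0326  0.0393 -0.0066] [ 0.6827  0.7986 -0.6802]
4 [-0.0341  0.037  -0.0108] [ 0.6827  0.7986 -0.6802]
5 [-0.0353  0.0344 -0.015 ] [ 0.6827  0.7986 -0.6802]
6 [-0.036   0.0316 -0.0191] [ 0.6827  0.7986 -0.6802]
7 [-0.0363  0.0285 -0.0231] [ 0.6827  0.7986 -0.6802]
8 [-0.0361  0.0251 -0.0268] [ 0.6827  0.7986 -0.6802]
9 [-0.0356  0.0216 -0.0304] [ 0.6827  0.7986 -0.6802]
10 [-0.0346  0.0179 -0.0337] [ 0.6827  0.7986 -0.6802]
11 [-0.0332  0.0142 -0.0368] [ 0.6827  0.7986 -0.6802]
12 [-0.0314  0.0103 -0.0395] [ 0.6827  0.7986 -0.6802]
13 [-0.0293  0.0064 -0.0419] [ 0.6827  0.7986 -0.6802]
14 [-0.0268  0.0026 -0.0439] [ 0.6827  0.7986 -0.6802]
15 [-0.024  -0.0013 -0.0456] [ 0.6827  0.7986 -0.6802]
16 [-0.0208 -0.005  -0.0469] [ 0.6827  0.7986 -0.6802]
17 [-0.0174 -0.0086 -0.0477] [ 0.6827  0.7986 -0.6802]
18 [-0.0138 -0.0121 -0.0482] [ 0.6827  0.7986 -0.6802]
19 [-0.01   -0.0154 -0.0482] [ 0.6827  0.7986 -0.6802]
```

```bash
python3 - <<'E'
from h import *
plan(np.array([.43,.20,.40]),Rdown(ex),18)
E
```

```text
from [0.4281 0.4906 0.3278] to [0.43 0.2  0.4 ] total shift(tool,mm) [-117.2877  273.1438   36.2471] rotvec [ 0.0026 -0.003  -1.4111]
0 [-0.0261  0.0607  0.0081] [ 0.0018 -0.0021 -0.9799]
1 [-0.0307  0.0585  0.0081] [ 0.0018 -0.0021 -0.9799]
2 [-0.0352  0.0559  0.008 ] [ 0.0018 -0.0021 -0.9799]
3 [-0.0395  0.053   0.008 ] [ 0.0018 -0.0021 -0.9799]
4 [-0.0435  0.0497  0.008 ] [ 0.0018 -0.0021 -0.9799]
5 [-0.0473  0.0461  0.008 ] [ 0.0018 -0.0021 -0.9799]
6 [-0.0507  0.0423  0.008 ] [ 0.0018 -0.0021 -0.9799]
7 [-0.0539  0.0382  0.0081] [ 0.0018 -0.0021 -0.9799]
8 [-0.0567  0.0339  0.0081] [ 0.0018 -0.0021 -0.9799]
9 [-0.0592  0.0293  0.0081] [ 0.0018 -0.0021 -0.9799]
10 [-0.0613  0.0246  0.0081] [ 0.0018 -0.0021 -0.9799]
11 [-0.063   0.0197  0.0081] [ 0.0018 -0.0021 -0.9799]
12 [-0.0644  0.0147  0.0081] [ 0.0018 -0.0021 -0.9799]
13 [-0.0653  0.0096  0.0081] [ 0.0018 -0.0021 -0.9799]
14 [-0.0659  0.0045  0.0081] [ 0.0018 -0.0021 -0.9799]
15 [-0.066  -0.0007  0.0081] [ 0.0018 -0.0021 -0.9799]
16 [-0.0658 -0.0059  0.0081] [ 0.0018 -0.0021 -0.9799]
17 [-0.0651 -0.011   0.0081] [ 0.0018 -0.0021 -0.9799]
```

Request:
play_rows(commands=[-0.08, 0, 0, 0, 0, -1, 0.2, -0.08, 0, 0, 0, 0, -1, 0.2, -0.08, 0, 0, 0, 0, -1, 0.2, -0.06, 0.04, 0, 0, 0, -1, 0.2, -0.05, 0.05, 0.008, 0, 0, -1, 0.2, -0.05, 0.046, 0.008, 0, 0, -1, 0.2, -0.05, 0.042, 0.008, 0, 0, -1, 0.2, -0.055, 0.038, 0.008, 0, 0, -1, 0.2, -0.057, 0.034, 0.008, 0, 0, -1, 0.2, -0.059, 0.03, 0.008, 0, 0, -1, 0.2])

```text
time_s: 9.65
tool_pos: [0.4325, 0.3629, 0.4158]
tool_rot: [0.283, -0.604, -0.365, 0.649]
contact_force: [0.5, 1.0, 0.6]
grip_width: 0.6
```

Request:
play_rows(commands=[-0.061, 0.05, 0.008, 0, 0, -1, 0.2, -0.063, 0.045, 0.008, 0, 0, -1, 0.2, -0.064, 0.04, 0.008, 0, 0, -1, 0.2, -0.1, 0.03, 0, 0, 0, -1, 0.2, -0.1, 0.02, 0, 0, 0, -1, 0.2, -0.12, 0.01, 0, 0, 0, -1, 0.2, -0.14, 0.01, 0, 0, 0, -1, 0.2])

```text
time_s: 10.35
tool_pos: [0.4495, 0.1896, 0.4221]
tool_rot: [0.452, -0.479, -0.519, 0.546]
contact_force: [1.1, -0.9, 0.8]
grip_width: 0.6
```

```bash
python3 - <<'E'
from h import *
s,p,Rc=tool();print(s["joint_positions"]);print(Rc)
# hover: outward of collar above
tgt=O+.085*U;tgt[2]=.22
plan(tgt,Rdown(Wd),18)
E
```

```text
[ 0.3203 -0.2725  1.6848 -0.0528  1.7429 -1.3931]
[[-0.1334  0.0033 -0.9911]
 [ 0.9896 -0.0537 -0.1334]
 [-0.0536 -0.9986  0.0039]]
from [0.4495 0.1896 0.4221] to [ 0.4766 -0.2523  0.22  ] total shift(tool,mm) [-430.017   225.6107   31.2737] rotvec [ 0.0344  1.4041 -0.0473]
0 [-0.0956  0.0501  0.0069] [ 0.0239  0.9751 -0.0328]
1 [-0.0959  0.0499 -0.0006] [ 0.0239  0.9751 -0.0328]
2 [-0.0957  0.0496 -0.0082] [ 0.0239  0.9751 -0.0328]
3 [-0.0949  0.0494 -0.0157] [ 0.0239  0.9751 -0.0328]
4 [-0.0935  0.0491 -0.0232] [ 0.0239  0.9751 -0.0328]
5 [-0.0916  0.0488 -0.0305] [ 0.0239  0.9751 -0.0328]
6 [-0.089   0.0485 -0.0376] [ 0.0239  0.9751 -0.0328]
7 [-0.086   0.0482 -0.0446] [ 0.0239  0.9751 -0.0328]
8 [-0.0823  0.0479 -0.0512] [ 0.0239  0.9751 -0.0328]
9 [-0.0782  0.0475 -0.0576] [ 0.0239  0.9751 -0.0328]
10 [-0.0736  0.0472 -0.0636] [ 0.0239  0.9751 -0.0328]
11 [-0.0686  0.0469 -0.0692] [ 0.0239  0.9751 -0.0328]
12 [-0.0631  0.0466 -0.0745] [ 0.0239  0.9751 -0.0328]
13 [-0.0572  0.0463 -0.0792] [ 0.0239  0.9751 -0.0328]
14 [-0.051   0.046  -0.0835] [ 0.0239  0.9751 -0.0328]
15 [-0.0444  0.0457 -0.0874] [ 0.0239  0.9751 -0.0328]
16 [-0.0376  0.0454 -0.0906] [ 0.0239  0.9751 -0.0328]
17 [-0.0305  0.0452 -0.0934] [ 0.0239  0.9751 -0.0328]
```

Request:
play_rows(commands=[-0.096, 0.05, 0.007, 0.024, 0.975, -0.033, -0.15, -0.096, 0.05, -0.001, 0.024, 0.975, -0.033, -0.15, -0.096, 0.05, -0.008, 0.024, 0.975, -0.033, -0.15, -0.095, 0.05, -0.016, 0.024, 0.975, -0.033, -0.15, -0.094, 0.049, -0.023, 0.024, 0.975, -0.033, -0.15, -0.092, 0.049, -0.03, 0.024, 0.975, -0.033, -0.15, -0.089, 0.048, -0.038, 0.024, 0.975, -0.033, -0.15, -0.086, 0.048, -0.045, 0.024, 0.975, -0.033, -0.15, -0.082, 0.048, -0.051, 0.024, 0.975, -0.033, -0.15, -0.078, 0.047, -0.058, 0.024, 0.975, -0.033, -0.15])

```text
time_s: 11.35
tool_pos: [0.4643, -0.0567, 0.3092]
tool_rot: [-0.627, 0.64, 0.307, -0.321]
contact_force: [1.2, -0.9, 0.0]
grip_width: 0.426
```

Request:
play_rows(commands=[-0.074, 0.047, -0.064, 0.024, 0.975, -0.033, -0.15, -0.069, 0.047, -0.069, 0.024, 0.975, -0.033, -0.15, -0.063, 0.047, -0.074, 0.024, 0.975, -0.033, -0.15, -0.057, 0.046, -0.079, 0.024, 0.975, -0.033, -0.15, -0.051, 0.046, -0.083, 0.024, 0.975, -0.033, -0.15, -0.044, 0.045, -0.087, 0.024, 0.975, -0.033, -0.15, -0.038, 0.045, -0.09, 0.024, 0.975, -0.033, -0.15, -0.03, 0.045, -0.093, 0.024, 0.975, -0.033, -0.15, 0, 0, 0, 0, 0, 0, -0.15])

```text
time_s: 12.25
tool_pos: [0.4749, -0.2529, 0.2184]
tool_rot: [0.701, -0.698, -0.103, 0.105]
contact_force: [0.6, 0.2, -0.5]
grip_width: 0.424
```

```bash
python3 - <<'E'
from h import *
s,p,Rc=tool();print(s["joint_positions"],s["grip_width"]);print(Rc)
tgt=O+.085*U;tgt[2]=.17
plan(tgt,Rdown(Wd),2)
m=camera_model("wrist");a,d=camera("wrist");cv2.imwrite("pics/w5.png",a[:,:,::-1]);np.save("pics/w5.npy",d)
C=cloud(m,d);q=np.stack([(C-O)@U,(C-O)@Wd,C[...,2]],-1);ok=d>0
hsv=cv2.cvtColor(a,cv2.COLOR_RGB2HSV).astype(int);H,S,V=[hsv[...,i] for i in range(3)]
blue=ok&(H>100)&(H<130)&(S>100)&(q[...,2]>.045)&(q[...,0]>.08);print("blue",blue.sum(),[np.percentile(q[blue][:,i],[1,50,99]) for i in range(3)])
red=ok&((H<6)|(H>174))&(S>150)&(q[...,2]>.03)&(abs(q[...,1])<.05)&(abs(q[...,0]-.06)<.03);print("red",red.sum(),[np.percentile(q[red][:,i],[1,50,99]) for i in range(3)] if red.any() else 0)
for aa in np.arange(.07,.2,.01):
    k=ok&(abs(q[...,0]-aa)<.005)&(abs(q[...,1])<.03)&(q[...,2]>.045)&(q[...,2]<.09)
    if k.sum()>5: print(round(aa,3),k.sum(),np.percentile(q[k][:,1],[2,98]),np.percentile(q[k][:,2],[90,99]))
E
```

```text
[-0.5893 -0.1247  1.8924  0.0005  1.3786 -0.8847] 0.424471900523195
[[ 0.9567 -0.0036 -0.291 ]
 [ 0.291   0.003   0.9567]
 [-0.0026 -1.      0.004 ]]
from [ 0.4749 -0.2529  0.2184] to [ 0.4766 -0.2523  0.17  ] total shift(tool,mm) [ 1.9178 48.3685 -0.1271] rotvec [-0.004  -0.0049 -0.0026]
0 [ 0.0038  0.0967 -0.0003] [-0.0248 -0.0307 -0.0162]
1 [ 0.0037  0.0967 -0.0001] [-0.0248 -0.0307 -0.0162]
blue 1501 [array([0.0965, 0.1103, 0.1343]), array([-0.0605, -0.0069,  0.072 ]), array([0.0772, 0.3169, 0.3477])]
red 424 [array([0.0518, 0.0556, 0.059 ]), array([-0.0316, -0.0031,  0.0263]), array([0.058 , 0.0984, 0.1035])]
0.07 144 [-0.0105  0.0042] [0.0765 0.0777]
0.08 140 [-0.0103  0.0042] [0.0761 0.0768]
0.09 145 [-0.0102  0.0042] [0.0756 0.0766]
0.1 175 [-0.0149  0.0085] [0.08   0.0808]
0.11 268 [-0.0158  0.009 ] [0.0803 0.0811]
0.12 264 [-0.0157  0.0089] [0.0797 0.0806]
0.13 268 [-0.0156  0.0089] [0.0796 0.0804]
0.14 291 [-0.0154  0.0089] [0.0789 0.0797]
0.15 268 [-0.0153  0.0088] [0.0782 0.0788]
0.16 183 [-0.0116  0.0052] [0.0732 0.0739]
0.17 176 [-0.011   0.0042] [0.0719 0.073 ]
0.18 118 [-0.0091  0.0023] [0.0693 0.0703]
0.19 45 [-0.0075  0.0005] [0.0679 0.0684]
```

View pics/w5.png

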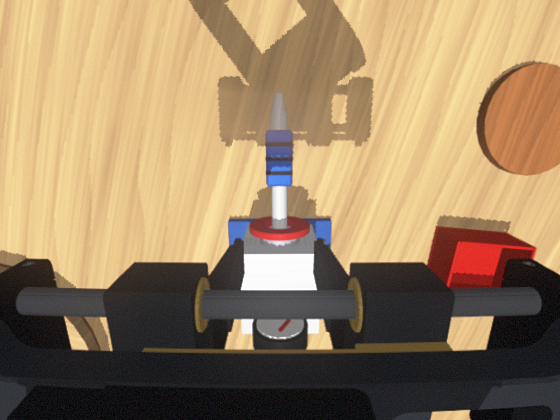

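The wrist view shows the wand centred between the fingers: tube at column 279, flange at row 230, grip at rows 130–185. I'll descend astride the bare tube.

Request:
play_rows(commands=[0, 0.12, -0.01, -0.05, -0.06, 0, -0.15, 0, 0.16, -0.01, 0, 0, 0, -0.15, 0, 0.16, 0, 0, 0, 0, -0.15, 0, 0.12, 0, 0, 0, 0, -0.15, 0, 0.084, 0, 0, 0, 0, -0.15, 0, 0, 0, 0, 0, 0, -0.15])

```text
time_s: 12.9
tool_pos: [0.4764, -0.2545, 0.0582]
tool_rot: [0.699, -0.699, -0.107, 0.108]
contact_force: [0.0, 0.8, -1.1]
grip_width: 0.427
```

```bash
cat > st.py <<'E'
from h import *
s,p,Rc=tool();print(p,"u,w",(p-O)@U,(p-O)@Wd,"grip",s["grip_width"],"F",s["contact_force"],"Ftool",Rc.T@s["contact_force"]);print(s["joint_positions"])
E
python3 st.py; python3 - <<'E'
from h import *
a,d=camera("wrist");cv2.imwrite("pics/w6.png",a[:,:,::-1])
a,d=camera("scene");cv2.imwrite("pics/s6.png",cv2.resize(a[90:240,90:290,::-1],None,fx=4,fy=4))
E
```

```text
[ 0.4764 -0.2545  0.0582] u,w 0.08291155635369299 -0.000799842564857878 grip 0.42653992010482356 F [ 0.0347  0.7913 -1.0988] Ftool [0.2734 1.0988 0.7435]
[-0.5893  0.0363  2.0225 -0.0014  1.0847 -0.8941]
```

View pics/w6.png

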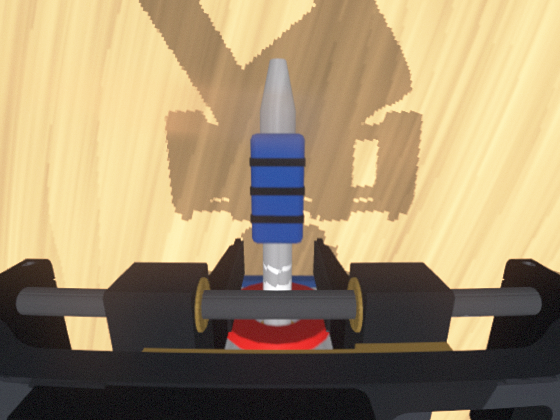

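View pics/s6.png

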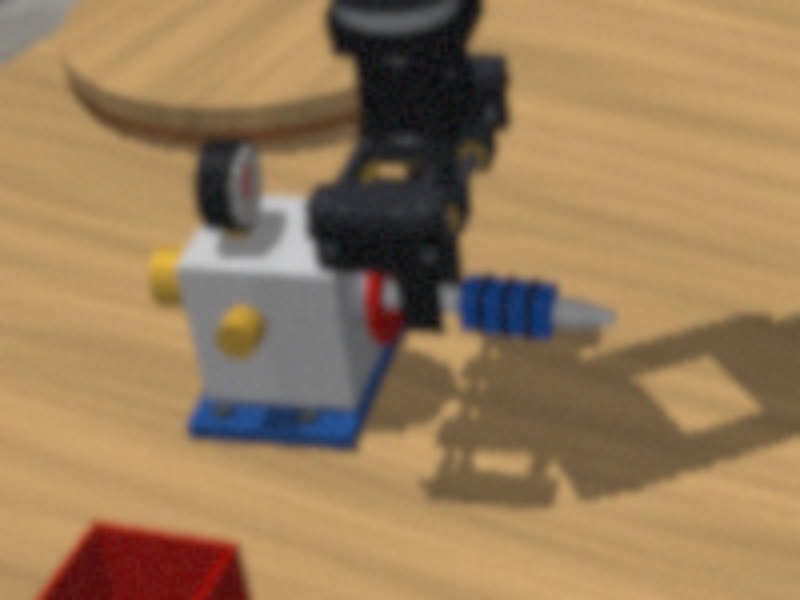

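The wrist and scene views show the fingers either side of the bare tube, clear of both the flange and the grip. Now I'll push the flange in steadily.

Request:
play_rows(commands=[0, 0, -0.02, 0, 0, 0, -0.15, 0, 0, -0.02, 0, 0, 0, -0.15, 0, 0, -0.016, 0, 0, 0, -0.15, 0, 0, 0, 0, 0, 0, -0.15])

```text
time_s: 13.4
tool_pos: [0.4844, -0.2714, 0.0642]
tool_rot: [-0.697, 0.701, 0.109, -0.105]
contact_force: [0.7, 2.4, 2.0]
grip_width: 0.424
```

```bash
python3 st.py
```

```text
[ 0.4844 -0.2714  0.0642] u,w 0.06443973004282 0.0018169072840990839 grip 0.4236551776977752 F [0.7448 2.446  2.0149] Ftool [ 1.4512 -2.023   2.0973]
[-0.6071  0.0541  1.9926 -0.0005  1.0858 -0.9099]
```

Request:
play_rows(commands=[0, 0, 0, 0, 0, 0, -0.15, 0, 0, 0, 0, 0, 0, -0.15])

```text
time_s: 13.6
tool_pos: [0.4836, -0.2715, 0.0631]
tool_rot: [-0.696, 0.702, 0.109, -0.105]
contact_force: [-0.5, -0.7, 0.1]
grip_width: 0.425
```

```bash
python3 st.py
```

```text
[ 0.4836 -0.2715  0.0631] u,w 0.06455467485523013 0.0010240272925932498 grip 0.42486961138031487 F [-0.5315 -0.6942  0.0509] Ftool [-0.7146 -0.0493 -0.504 ]
[-0.6072  0.0546  1.9943 -0.0025  1.084  -0.9097]
```

Request:
play_rows(commands=[0, 0.01, -0.012, 0, 0, 0, -0.15, 0, 0.01, -0.012, 0, 0, 0, -0.15, 0, 0, 0, 0, 0, 0, -0.15])

```text
time_s: 13.9
tool_pos: [0.485, -0.2763, 0.0574]
tool_rot: [-0.697, 0.701, 0.108, -0.105]
contact_force: [-0.2, 3.9, 0.7]
grip_width: 0.424
```

```bash
python3 st.py;python3 - <<'E'
from h import *
a,d=camera("wrist");cv2.imwrite("pics/w7.png",a[:,:,::-1])
a,d=camera("scene");cv2.imwrite("pics/s7.png",cv2.resize(a[90:240,90:290,::-1],None,fx=4,fy=4))
E
```

```text
[ 0.485  -0.2763  0.0574] u,w 0.05952885255799268 0.0009647996606860702 grip 0.42356305223386764 F [-0.2004  3.8647  0.7274] Ftool [ 0.965  -0.7441  3.7444]
[-0.6136  0.0713  1.9875 -0.0008  1.0768 -0.9164]
```

View pics/w7.png

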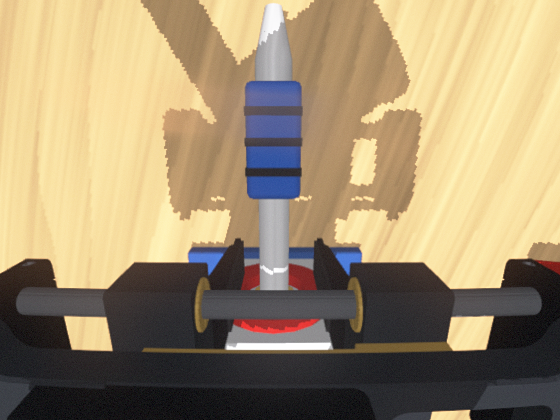

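View pics/s7.png

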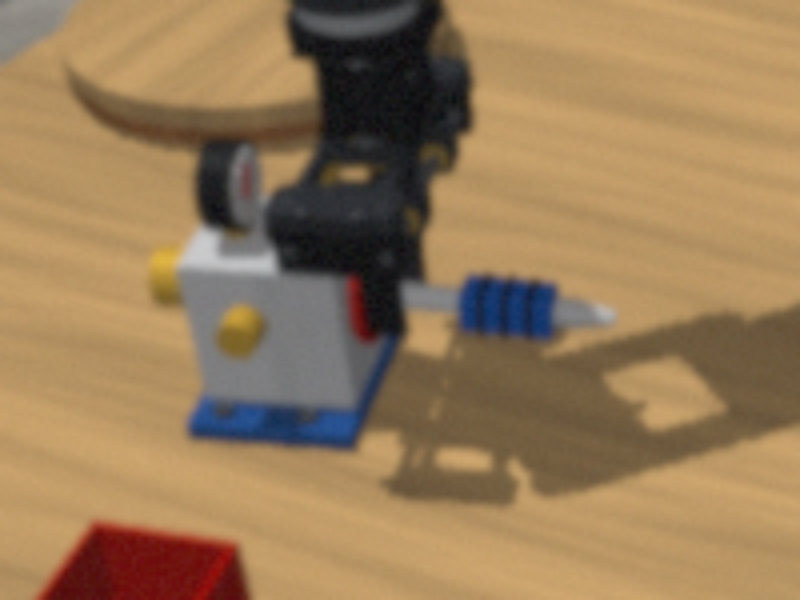

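The collar now sits close to the block in the scene view. I'll push on until the force rises.

Request:
play_rows(commands=[0, 0, -0.012, 0, 0, 0, -0.15, 0, 0, -0.01, 0, 0, 0, -0.15, 0, 0, 0, 0, 0, 0, -0.15])

```text
time_s: 14.3
tool_pos: [0.4851, -0.2765, 0.0574]
tool_rot: [0.702, -0.697, -0.107, 0.106]
contact_force: [-7.9, 21.7, 13.7]
grip_width: 0.427
```

```bash
python3 st.py
```

```text
[ 0.4851 -0.2765  0.0574] u,w 0.05934472979509216 0.0009224253615860089 grip 0.42743890726967115 F [-7.8669 21.6803 13.6589] Ftool [ -1.0362 -13.4981  23.1348]
[-0.617   0.0778  1.9804  0.0059  1.0882 -0.9222]
```

The force climbed to 23 N with no further movement, and total travel is 10 mm, so the collar is fully in. I'll back off and slide out to the grip.

Request:
play_rows(commands=[0, 0, 0.03, 0, 0, 0, -0.15, -0.008, 0, 0.03, 0, 0, 0, -0.15, -0.006, 0, 0.05, 0, 0, 0, -0.15, 0, 0, 0.06, 0, 0, 0, -0.15, 0, 0, 0.06, 0, 0, 0, -0.15, 0, 0, 0.05, 0, 0, 0, -0.15, 0, 0, 0, 0, 0, 0, -0.15])

```text
time_s: 15.0
tool_pos: [0.462, -0.2144, 0.0572]
tool_rot: [-0.697, 0.701, 0.109, -0.106]
contact_force: [1.0, -0.5, -0.3]
grip_width: 0.426
```

```bash
python3 st.py; python3 - <<'E'
from h import *
m=camera_model("wrist");a,d=camera("wrist");cv2.imwrite("pics/w8.png",a[:,:,::-1])
m=camera_model("top");a,d=camera("top");cv2.imwrite("pics/t8.png",cv2.resize(a[215:315,330:500,::-1],None,fx=4,fy=4))
a,d=camera("scene");cv2.imwrite("pics/s8.png",cv2.resize(a[90:240,90:290,::-1],None,fx=4,fy=4))
C=cloud(camera_model("scene"),d);hsv=cv2.cvtColor(a,cv2.COLOR_RGB2HSV).astype(int);H,S,V=[hsv[...,i] for i in range(3)]
q=np.stack([(C-O)@U,(C-O)@Wd,C[...,2]],-1);red=(d>0)&((H<6)|(H>174))&(S>150)&(q[...,2]>.03)&(abs(q[...,1])<.05)&(abs(q[...,0]-.06)<.03);print("red",red.sum(),[np.percentile(q[red][:,i],[1,50,99]) for i in range(3)] if red.any() else 0)
d0=np.load("pics/scene0.npy");a0=cv2.imread("pics/scene0.png");C=cloud(camera_model("scene"),d0);hsv=cv2.cvtColor(a0,cv2.COLOR_BGR2HSV).astype(int);H,S,V=[hsv[...,i] for i in range(3)]
q=np.stack([(C-O)@U,(C-O)@Wd,C[...,2]],-1);red=(d0>0)&((H<6)|(H>174))&(S>150)&(q[...,2]>.03)&(abs(q[...,1])<.05)&(abs(q[...,0]-.06)<.03);print("red before",red.sum(),[np.percentile(q[red][:,i],[1,50,99]) for i in range(3)])
E
```

```text
[ 0.462  -0.2144  0.0572] u,w 0.12546351128857083 -0.00275096742751447 grip 0.4257972006501233 F [ 1.0204 -0.4878 -0.2647] Ftool [ 0.8258  0.2721 -0.7702]
[-0.539  -0.0363  2.0971 -0.002   1.074  -0.8432]
red 134 [array([0.0428, 0.0487, 0.0507]), array([-0.0184,  0.0165,  0.0327]), array([0.049 , 0.0862, 0.1029])]
red before 132 [array([0.0535, 0.0588, 0.0605]), array([-0.0176,  0.0148,  0.0323]), array([0.0456, 0.0832, 0.1027])]
```

View pics/w8.png

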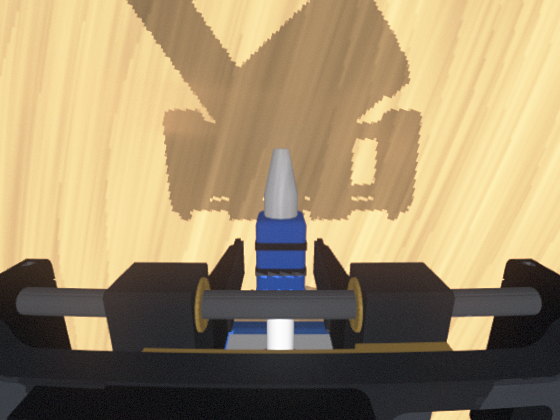

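View pics/s8.png

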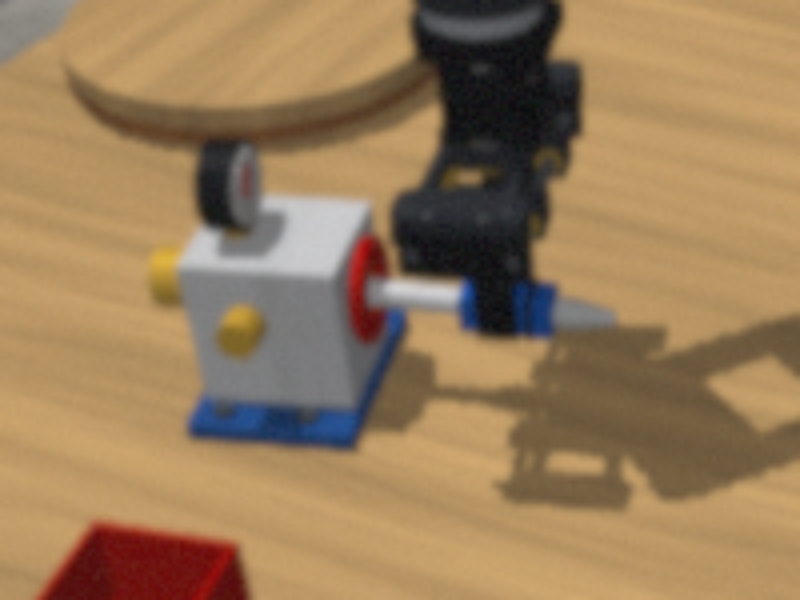

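The red flange's median moved from u = 58.8 to 48.7 mm, which is 10 mm, so the collar is in. The fingers straddle the blue grip and I'll close on it.

Request:
play_rows(commands=[0, 0, 0, 0, 0, 0, -1, 0, 0, 0, 0, 0, 0, -1, 0, 0, 0, 0, 0, 0, -1, 0, 0, 0, 0, 0, 0, -1, 0, 0, 0, 0, 0, 0, -1, 0, 0, 0, 0, 0, 0, -1], squeeze=45)

```text
time_s: 15.75
tool_pos: [0.4629, -0.2165, 0.0576]
tool_rot: [-0.697, 0.701, 0.109, -0.105]
contact_force: [1.4, -2.3, -0.4]
grip_width: 0.268
```

```bash
python3 st.py
```

```text
[ 0.4629 -0.2165  0.0576] u,w 0.12321815261962597 -0.0025008240783281955 grip 0.26789651726859015 F [ 1.4047 -2.3411 -0.3734] Ftool [ 0.639   0.3958 -2.6511]
[-0.5413 -0.0339  2.094  -0.0025  1.0733 -0.8438]
```

Request:
play_rows(commands=[0, 0, 0.03, 0, 0, 0, -1, 0, 0, 0.04, 0, 0, 0, -1, 0, 0, 0.04, 0, 0, 0, -1])

```text
time_s: 16.05
tool_pos: [0.4536, -0.1885, 0.0567]
tool_rot: [-0.697, 0.701, 0.108, -0.106]
contact_force: [0.2, 0.1, -1.7]
grip_width: 0.266
```

```bash
python3 st.py
```

```text
[ 0.4536 -0.1885  0.0567] u,w 0.15266856197946438 -0.003081385444039926 grip 0.265549133453192 F [ 0.1873  0.1248 -1.6948] Ftool [0.2115 1.6951 0.072 ]
[-0.5022 -0.0766  2.1364 -0.0019  1.0761 -0.8048]
```

It slides freely. Drawing it out past 75 mm.

Request:
play_rows(commands=[0, 0, 0.06, 0, 0, 0, -1, 0, 0, 0.06, 0, 0, 0, -1, 0, 0, 0.06, 0, 0, 0, -1, 0, 0, 0.06, 0, 0, 0, -1, 0, 0, 0, 0, 0, 0, -1])

```text
time_s: 16.55
tool_pos: [0.4355, -0.1306, 0.0564]
tool_rot: [-0.697, 0.701, 0.109, -0.106]
contact_force: [0.4, -0.2, -2.4]
grip_width: 0.268
```

```bash
python3 st.py;python3 - <<'E'
from h import *
a,d=camera("scene");cv2.imwrite("pics/s9.png",a[:,:,::-1])
a,d=camera("wrist");cv2.imwrite("pics/w9.png",a[:,:,::-1])
E
```

```text
[ 0.4355 -0.1306  0.0564] u,w 0.21336396348909004 -0.003229949696102579 grip 0.2683479899688732 F [ 0.3704 -0.229  -2.4282] Ftool [ 0.2773  2.4309 -0.3156]
[-0.4079 -0.165   2.216  -0.0028  1.0845 -0.7122]
```

View pics/s9.png

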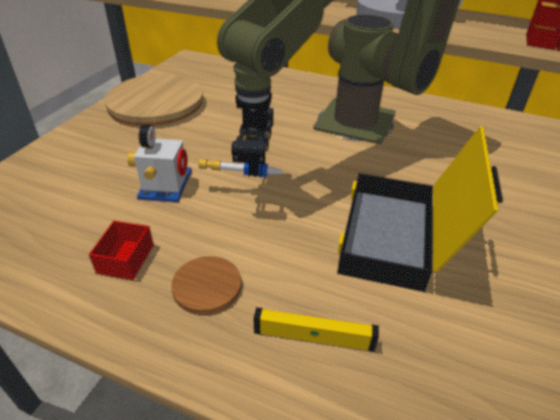

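View pics/w9.png

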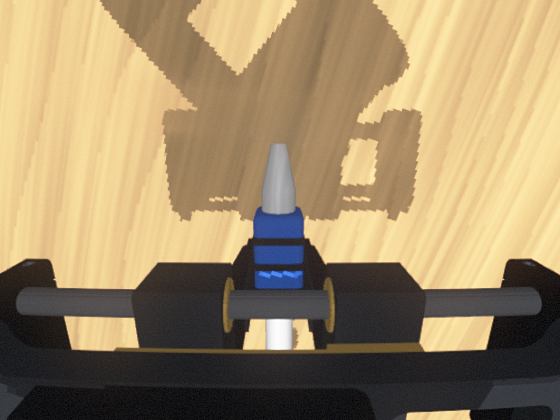

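The wand is out. The scene view shows its brass plug clear of the collar (tip at (203,163)), and the wand is level and centred in the jaws. I'll lift it, turn it and carry it over the case.

Request:
play_rows(commands=[0, -0.06, 0.03, 0, 0, 0, -1, 0, -0.12, 0.03, 0, 0, 0, -1, 0, -0.16, 0.03, 0, 0, 0, -1, 0, -0.16, 0.03, 0, 0, 0, -1, 0, -0.1, 0.02, 0, 0, 0, -1])

```text
time_s: 17.15
tool_pos: [0.4265, -0.099, 0.2105]
tool_rot: [-0.696, 0.702, 0.11, -0.104]
contact_force: [-0.2, -0.4, -2.9]
grip_width: 0.274
```

```bash
cat >> h.py <<'E'
def casepos(x,y,z): return cc+x*ex+y*ey+np.array([0,0,z])
E
python3 st.py; python3 - <<'E'
from h import *
plan(casepos(-.02,.031,.18),Rdown(ex),20)
E
```

```text
[ 0.4265 -0.099   0.2105] u,w 0.2462525111861601 -0.0025070694054369373 grip 0.27416183717506076 F [-0.1665 -0.4089 -2.8543] Ftool [-0.3022  2.8554 -0.3122]
[-0.3485 -0.3781  2.1113 -0.0034  1.3964 -0.6509]
from [ 0.4265 -0.099   0.2105] to [0.4385 0.1726 0.18  ] total shift(tool,mm) [ 92.2743  28.6556 255.8724] rotvec [ 0.0135 -1.4008 -0.0007]
0 [0.0185 0.0057 0.0512] [ 0.0084 -0.8755 -0.0005]
1 [0.022  0.0058 0.0498] [ 0.0084 -0.8755 -0.0005]
2 [0.0254 0.0058 0.0481] [ 0.0084 -0.8755 -0.0005]
3 [0.0287 0.0058 0.0462] [ 0.0084 -0.8755 -0.0005]
4 [0.0319 0.0059 0.0441] [ 0.0084 -0.8755 -0.0005]
5 [0.0349 0.0059 0.0417] [ 0.0084 -0.8755 -0.0005]
6 [0.0377 0.0059 0.0392] [ 0.0084 -0.8755 -0.0005]
7 [0.0404 0.0059 0.0364] [ 0.0084 -0.8755 -0.0005]
8 [0.0428 0.006  0.0335] [ 0.0084 -0.8755 -0.0005]
9 [0.0451 0.006  0.0304] [ 0.0084 -0.8755 -0.0005]
10 [0.0471 0.006  0.0272] [ 0.0084 -0.8755 -0.0005]
11 [0.0489 0.006  0.0238] [ 0.0084 -0.8755 -0.0005]
12 [0.0504 0.0061 0.0204] [ 0.0084 -0.8755 -0.0005]
13 [0.0517 0.0061 0.0168] [ 0.0084 -0.8755 -0.0005]
14 [0.0528 0.0061 0.0131] [ 0.0084 -0.8755 -0.0005]
15 [0.0535 0.0061 0.0094] [ 0.0084 -0.8755 -0.0005]
16 [0.0541 0.0061 0.0056] [ 0.0084 -0.8755 -0.0005]
17 [0.0543 0.0061 0.0018] [ 0.0084 -0.8755 -0.0005]
18 [ 0.0543  0.0061 -0.002 ] [ 0.0084 -0.8755 -0.0005]
19 [ 0.054   0.0061 -0.0058] [ 0.0084 -0.8755 -0.0005]
```

Request:
play_rows(commands=[0.018, 0.006, 0.051, 0.008, -0.875, 0, -1, 0.022, 0.006, 0.05, 0.008, -0.875, 0, -1, 0.025, 0.006, 0.048, 0.008, -0.875, 0, -1, 0.029, 0.006, 0.046, 0.008, -0.875, 0, -1, 0.032, 0.006, 0.044, 0.008, -0.875, 0, -1, 0.035, 0.006, 0.042, 0.008, -0.875, 0, -1, 0.038, 0.006, 0.039, 0.008, -0.875, 0, -1, 0.04, 0.006, 0.036, 0.008, -0.875, 0, -1, 0.043, 0.006, 0.034, 0.008, -0.875, 0, -1, 0.045, 0.006, 0.03, 0.008, -0.875, 0, -1])

```text
time_s: 18.15
tool_pos: [0.4315, 0.0374, 0.1914]
tool_rot: [-0.619, 0.62, 0.341, -0.34]
contact_force: [-0.2, 0.1, -2.2]
grip_width: 0.268
```

Request:
play_rows(commands=[0.047, 0.006, 0.027, 0.008, -0.875, 0, -1, 0.049, 0.006, 0.024, 0.008, -0.875, 0, -1, 0.05, 0.006, 0.02, 0.008, -0.875, 0, -1, 0.052, 0.006, 0.017, 0.008, -0.875, 0, -1, 0.053, 0.006, 0.013, 0.008, -0.875, 0, -1, 0.053, 0.006, 0.009, 0.008, -0.875, 0, -1, 0.054, 0.006, 0.006, 0.008, -0.875, 0, -1, 0.054, 0.006, 0.002, 0.008, -0.875, 0, -1, 0.054, 0.006, -0.002, 0.008, -0.875, 0, -1, 0.054, 0.006, -0.006, 0.008, -0.875, 0, -1])

```text
time_s: 19.15
tool_pos: [0.4376, 0.1729, 0.1764]
tool_rot: [0.466, -0.464, -0.532, 0.533]
contact_force: [-0.1, 0.3, -1.8]
grip_width: 0.27
```

```bash
python3 st.py; python3 - <<'E'
from h import *
plan(casepos(-.02,.031,.12),Rdown(ex),2)
for n in["top","scene"]:
    a,d=camera(n);cv2.imwrite(f"pics/{n}10.png",a[:,:,::-1])
E
```

```text
[0.4376 0.1729 0.1764] u,w 0.5027037911331174 0.08853108269178545 grip 0.2695822663014565 F [-0.1121  0.3088 -1.7751] Ftool [0.3188 1.7758 0.0624]
[ 0.2611 -0.2575  2.0772  0.0018  1.3257 -1.4451]
from [0.4376 0.1729 0.1764] to [0.4385 0.1726 0.12  ] total shift(tool,mm) [-0.5562 56.3856 -1.0575] rotvec [-0.004   0.0019  0.0013]
0 [-0.0011  0.1128 -0.0021] [-0.0252  0.012   0.008 ]
1 [-0.001   0.1128 -0.0019] [-0.0252  0.012   0.008 ]
```

View pics/top10.png

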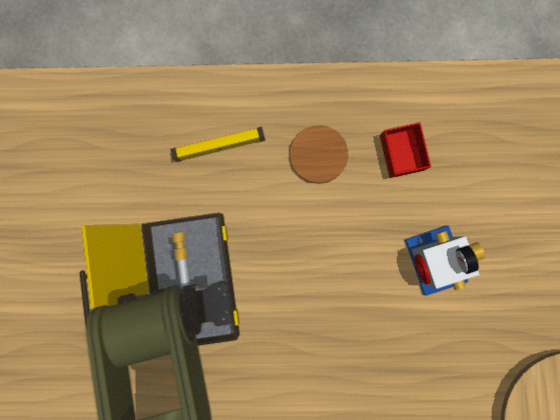

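View pics/scene10.png

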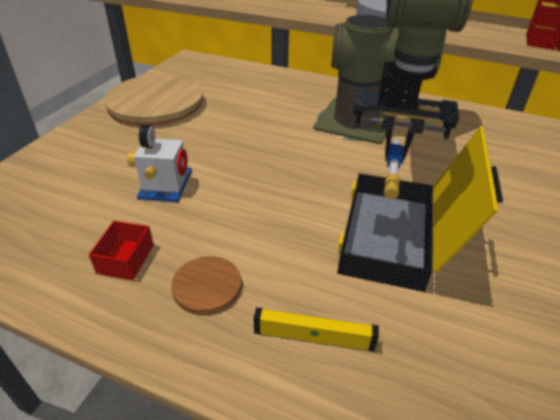

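The wand is over the case and aligned with its long side. I'll descend in stages.

Request:
play_rows(commands=[0, 0.1, -0.004, -0.025, 0, 0, -1, 0, 0.14, 0, 0, 0, 0, -1, 0, 0.14, 0, 0, 0, 0, -1, 0, 0.12, 0, 0, 0, 0, -1, 0, 0.06, 0, 0, 0, 0, -1, 0, 0, 0, 0, 0, 0, -1])

```text
time_s: 19.85
tool_pos: [0.4356, 0.1717, 0.0336]
tool_rot: [0.468, -0.464, -0.529, 0.534]
contact_force: [-0.2, 0.2, -1.7]
grip_width: 0.269
```

```bash
python3 st.py; python3 - <<'E'
from h import *
plan(casepos(-.02,.031,.012),Rdown(ex),1)
s,p,Rc=tool();d=p-cc;print("case x,y",d@ex,d@ey)
n="wrist"
a,d=camera(n);cv2.imwrite(f"pics/{n}11.png",a[:,:,::-1])
E
```

```text
[0.4356 0.1717 0.0336] u,w 0.5020716713529102 0.08624686367443 grip 0.2694033136108167 F [-0.2472  0.2319 -1.6742] Ftool [0.2616 1.676  0.201 ]
[ 0.2597 -0.0862  2.1902  0.0016  1.0457 -1.4427]
from [0.4356 0.1717 0.0336] to [0.4385 0.1726 0.012 ] total shift(tool,mm) [ 0.5201 21.5678 -3.1558] rotvec [-0.0083 -0.0022  0.0004]
0 [ 0.0021  0.0863 -0.0126] [-0.1033 -0.027   0.0045]
case x,y -0.020521204637859954 0.03397858604240712
```

View pics/wrist11.png

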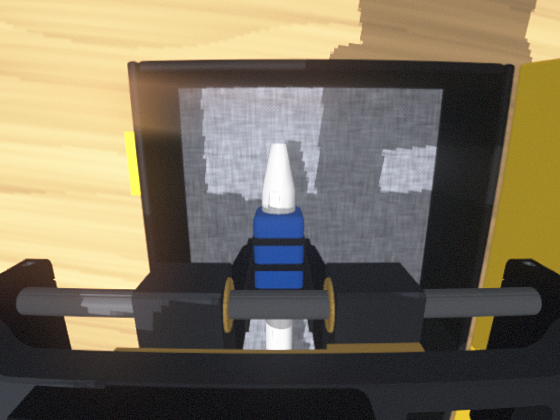

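The wrist view shows the wand inside the walls and parallel to the long side. Now the slow final descent.

Request:
play_rows(commands=[0, 0.02, -0.006, -0.1, 0, 0, -1, 0, 0.02, -0.006, 0, 0, 0, -1, 0, 0.016, 0, 0, 0, 0, -1, 0, 0.012, 0, 0, 0, 0, -1, 0, 0.008, 0, 0, 0, 0, -1, 0, 0, 0, 0, 0, 0, -1])

```text
time_s: 20.5
tool_pos: [0.4405, 0.1734, 0.017]
tool_rot: [-0.465, 0.467, 0.534, -0.53]
contact_force: [1.2, -1.0, -1.9]
grip_width: 0.268
```

```bash
python3 st.py
```

```text
[0.4405 0.1734 0.017 ] u,w 0.5023094901123066 0.09138636426676462 grip 0.26763679033228105 F [ 1.2005 -1.0209 -1.9498] Ftool [-1.1737  1.9534 -1.045 ]
[ 0.2611 -0.0555  2.1946  0.0009  0.9973 -1.443 ]
```

Request:
play_rows(commands=[0, 0.008, 0, 0, 0, 0, -1, 0, 0.008, 0, 0, 0, 0, -1, 0, 0, 0, 0, 0, 0, -1])

```text
time_s: 20.8
tool_pos: [0.4405, 0.1734, 0.013]
tool_rot: [-0.465, 0.467, 0.534, -0.53]
contact_force: [0.2, 0.2, -3.3]
grip_width: 0.273
```

```bash
python3 st.py; python3 -c "
from h import *
print(tool()[2])"
```

```text
[0.4405 0.1734 0.013 ] u,w 0.502295700273578 0.09141266932526534 grip 0.2729654448240413 F [ 0.162   0.2215 -3.3459] Ftool [ 0.1932  3.3471 -0.1732]
[ 0.261  -0.0485  2.1961  0.001   0.9888 -1.4431]
[[-0.1324  0.0048 -0.9912]
 [ 0.9912  0.0021 -0.1324]
 [ 0.0015 -1.     -0.005 ]]
```

Request:
play_rows(commands=[0, 0.006, 0, 0, 0, 0, -1, 0, 0.006, 0, 0, 0, 0, -1, 0, 0, 0, 0, 0, 0, -1])

```text
time_s: 21.1
tool_pos: [0.4412, 0.1736, 0.0118]
tool_rot: [-0.465, 0.467, 0.534, -0.53]
contact_force: [-3.2, -0.6, 7.9]
grip_width: 0.268
```

```bash
python3 st.py
```

```text
[0.4412 0.1736 0.0118] u,w 0.5022435416298593 0.09211823814788903 grip 0.2683744645311287 F [-3.1849 -0.6389  7.869 ] Ftool [-0.2007 -7.8855  3.202 ]
[ 0.2611 -0.0449  2.195   0.0008  0.9863 -1.4431]
```

Contact: the force rose to +8 N. I'll check that the wand lies level before releasing.

```bash
python3 - <<'E'
from h import *
print(read_state()["torque"])
for n in["top","scene","wrist"]:
    m=camera_model(n);a,d=camera(n);cv2.imwrite(f"pics/{n}12.png",a[:,:,::-1]);C=cloud(m,d)-cc
    q=np.stack([C@ex,C@ey,C[...,2]],-1)
    f=(d>0)&(abs(q[...,0]+.02)<.05)&(abs(q[...,1])<.12)&(q[...,2]<.012);print(n,"floor z",np.median(q[f][:,2]),f.sum())
    for y in np.arange(-.11,.12,.01):
        k=(d>0)&(abs(q[...,1]-y)<.005)&(abs(q[...,0]+.02)<.016)&(q[...,2]<.045)&(q[...,2]>.014)
        if k.sum()>4:print(round(y,2),k.sum(),np.percentile(q[k][:,0],[5,95]),np.percentile(q[k][:,2],[95]))
E
```

```text
[-0.2369  1.0993  0.0343]
top floor z 0.005292351765215919 2396
-0.1 30 [-0.0303 -0.0093] [0.0367]
-0.09 51 [-0.0301 -0.0099] [0.0364]
-0.08 33 [-0.0259 -0.0122] [0.0337]
-0.07 42 [-0.0304 -0.0102] [0.0356]
-0.06 50 [-0.0297 -0.0098] [0.0358]
-0.05 38 [-0.0295 -0.0124] [0.0348]
-0.04 36 [-0.0266 -0.012 ] [0.0307]
-0.03 34 [-0.026  -0.0124] [0.0317]
-0.02 34 [-0.0263 -0.0132] [0.0291]
-0.01 33 [-0.0268 -0.0124] [0.0293]
scene floor z 0.00755993298161417 1881
-0.1 44 [-0.0264 -0.0075] [0.0373]
-0.09 36 [-0.0275 -0.0053] [0.0368]
-0.08 15 [-0.0233 -0.0117] [0.0323]
-0.07 70 [-0.0275 -0.0063] [0.0363]
-0.06 41 [-0.0267 -0.0059] [0.0363]
-0.05 15 [-0.0248 -0.0128] [0.0343]
-0.04 26 [-0.0232 -0.009 ] [0.0315]
-0.03 23 [-0.0244 -0.0104] [0.0311]
-0.02 24 [-0.0236 -0.0092] [0.0317]
-0.01 22 [-0.024  -0.0099] [0.0308]
-0.0 73 [-0.0278 -0.0056] [0.035]
0.01 50 [-0.0336 -0.0063] [0.0364]
0.02 59 [-0.035  -0.0068] [0.0413]
0.03 29 [-0.0266 -0.0058] [0.0357]
0.04 34 [-0.0279 -0.0049] [0.0349]
0.05 27 [-0.0266 -0.0058] [0.0343]
0.06 8 [-0.0222 -0.0084] [0.0317]
0.07 15 [-0.0231 -0.0098] [0.0291]
0.08 11 [-0.0207 -0.0128] [0.0253]
wrist floor z 0.006902623321454138 25917
-0.02 284 [-0.0263 -0.0116] [0.0301]
-0.01 408 [-0.0258 -0.0117] [0.0299]
-0.0 111 [-0.0248 -0.0136] [0.03]
0.02 441 [-0.0314 -0.0072] [0.0342]
0.03 946 [-0.0317 -0.0063] [0.0378]
0.04 1208 [-0.0347 -0.0052] [0.0413]
0.05 993 [-0.0309 -0.0072] [0.0332]
0.06 1027 [-0.03   -0.0083] [0.0323]
0.07 655 [-0.027 -0.011] [0.0275]
0.08 575 [-0.0254 -0.0126] [0.026]
0.09 393 [-0.0238 -0.0147] [0.0236]
```

View pics/scene12.png

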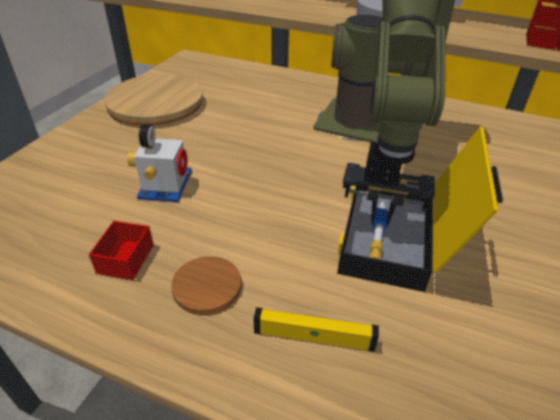

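The top, scene and wrist depth agree that the plug end sits a few mm higher, a pitch of about 0.025 rad left over from the initial sag. I'll level the tool before letting go.

Request:
play_rows(commands=[0, 0, 0, 0.16, 0, 0, -1, 0, 0, 0, 0.16, 0, 0, -1, 0, 0, 0, 0, 0, 0, -1, 0, 0, 0, 0, 0, 0, -1])

```text
time_s: 21.65
tool_pos: [0.4414, 0.1736, 0.0111]
tool_rot: [0.471, -0.461, -0.527, 0.537]
contact_force: [-2.1, -0.5, 7.8]
grip_width: 0.271
```

```bash
python3 st.py; python3 - <<'E'
from h import *
print(read_state()["torque"],tool()[2][:,2])
for n in["top","scene","wrist"]:
    m=camera_model(n);a,d=camera(n);C=cloud(m,d)-cc
    q=np.stack([C@ex,C@ey,C[...,2]],-1)
    for y in [-.1,-.09,-.03,-.02,-.01,.05,.06]:
        k=(d>0)&(abs(q[...,1]-y)<.005)&(abs(q[...,0]+.02)<.016)&(q[...,2]<.045)&(q[...,2]>.014)
        if k.sum()>4:print(n,round(y,2),k.sum(),np.percentile(q[k][:,2],[95]))
E
```

```text
[0.4414 0.1736 0.0111] u,w 0.502220756182465 0.09227657216312825 grip 0.2714705709229587 F [-2.1385 -0.474   7.8051] Ftool [-0.175  -7.7609  2.3357]
[ 0.259  -0.0272  2.1795  0.0047  1.0087 -1.4471]
[-0.2132  0.6906  0.0614] [-0.991  -0.1324  0.0197]
top -0.1 32 [0.0336]
top -0.09 51 [0.0328]
top -0.03 35 [0.0282]
top -0.02 32 [0.0277]
top -0.01 11 [0.0276]
scene -0.1 26 [0.0346]
scene -0.09 37 [0.0349]
scene -0.03 23 [0.0289]
scene -0.02 26 [0.0292]
scene -0.01 23 [0.0288]
scene 0.05 26 [0.0341]
scene 0.06 9 [0.032]
wrist -0.02 313 [0.0283]
wrist -0.01 405 [0.0282]
wrist 0.05 999 [0.0331]
wrist 0.06 990 [0.0324]
```

Request:
play_rows(commands=[0, 0, 0, 0.16, 0, 0, -1, 0, 0.002, 0, 0.08, 0, 0, -1, 0, 0, 0, 0, 0, 0, -1, 0, 0, 0, 0, 0, 0, -1])

```text
time_s: 22.2
tool_pos: [0.4414, 0.1736, 0.0108]
tool_rot: [0.475, -0.456, -0.522, 0.542]
contact_force: [-2.6, -1.4, 8.2]
grip_width: 0.268
```

```bash
python3 st.py; python3 - <<'E'
from h import *
print(read_state()["torque"],tool()[2][:,2])
for n in["top","scene","wrist"]:
    m=camera_model(n);a,d=camera(n);C=cloud(m,d)-cc
    q=np.stack([C@ex,C@ey,C[...,2]],-1)
    for y in [-.1,-.09,-.03,-.02,-.01,.05,.06]:
        k=(d>0)&(abs(q[...,1]-y)<.005)&(abs(q[...,0]+.02)<.016)&(q[...,2]<.045)&(q[...,2]>.014)
        if k.sum()>4:print(n,round(y,2),k.sum(),np.percentile(q[k][:,2],[95]))
E
```

```text
[0.4414 0.1736 0.0108] u,w 0.5021977081185609 0.09232743717170414 grip 0.26767151746690004 F [-2.6222 -1.4076  8.1622] Ftool [-1.0363 -8.0492  3.1007]
[ 0.2575 -0.0139  2.1675  0.0073  1.0264 -1.45  ]
[-0.2646  0.6322  0.0347] [-0.9904 -0.1323  0.0389]
top -0.1 33 [0.0309]
top -0.09 52 [0.0312]
top -0.03 34 [0.0274]
top -0.02 14 [0.0264]
scene -0.1 17 [0.0321]
scene -0.09 35 [0.0317]
scene -0.03 28 [0.0283]
scene -0.02 21 [0.0295]
scene -0.01 28 [0.0285]
scene 0.05 29 [0.0336]
scene 0.06 9 [0.0312]
wrist -0.02 310 [0.0272]
wrist -0.01 411 [0.0272]
wrist 0.05 987 [0.0329]
wrist 0.06 976 [0.0324]
```

The plug top is now at 31–32 mm and the grip top at 33 mm, so the wand is flat to about 1 mm. Releasing.

Request:
play_rows(commands=[0, 0, 0, 0, 0, 0, -0.4, 0, 0, 0, 0, 0, 0, -0.3, 0, 0, 0, 0, 0, 0, -0.2, 0, 0, 0, 0, 0, 0, -0.1, 0, 0, 0, 0, 0, 0, -0.05, 0, 0, 0, 0, 0, 0, -0.05], squeeze=5)

```text
time_s: 22.95
tool_pos: [0.4408, 0.1734, 0.0097]
tool_rot: [0.475, -0.456, -0.522, 0.542]
contact_force: [0.3, 0.6, -0.1]
grip_width: 0.476
```

```bash
python3 st.py
```

```text
[0.4408 0.1734 0.0097] u,w 0.502273682198074 0.09165891740921953 grip 0.47563757545364627 F [ 0.3068  0.5784 -0.0948] Ftool [ 0.5326  0.0806 -0.3842]
[ 0.2575 -0.0134  2.1691  0.0075  1.0246 -1.45  ]
```

Request:
play_rows(commands=[0, -0.04, 0, 0, 0, 0, -0.05, 0, -0.1, 0, 0, 0, 0, -0.05, 0, -0.16, 0, 0, 0, 0, -0.05, 0, -0.16, 0, 0, 0, 0, -0.05, 0, -0.16, 0, 0, 0, 0, -0.05, 0, -0.16, 0, 0, 0, 0, -0.05, -0.16, 0, 0, 0, 0, 0, -0.05, -0.18, 0, 0, 0, 0, 0, -0.05, -0.18, 0, 0.05, 0, 0, 0, -0.05, -0.16, 0, 0.05, 0, 0, 0, -0.05])

```text
time_s: 23.95
tool_pos: [0.4459, 0.0007, 0.2065]
tool_rot: [0.475, -0.457, -0.522, 0.542]
contact_force: [1.3, -1.0, -0.0]
grip_width: 0.475
```

```bash
python3 st.py; python3 - <<'E'
from h import *
for n in["top","scene"]:
    m=camera_model(n);a,d=camera(n);cv2.imwrite(f"pics/{n}14.png",a[:,:,::-1]);C=cloud(m,d)-cc
    q=np.stack([C@ex,C@ey,C[...,2]],-1)
    for y in np.arange(-.11,.12,.02):
        k=(d>0)&(abs(q[...,1]-y)<.005)&(abs(q[...,0]+.02)<.02)&(q[...,2]<.045)&(q[...,2]>.014)
        if k.sum()>4:print(n,round(y,2),k.sum(),np.percentile(q[k][:,0],[5,95]),np.percentile(q[k][:,2],[95]))
    hsv=cv2.cvtColor(a,cv2.COLOR_RGB2HSV).astype(int);H,S,V=[hsv[...,i] for i in range(3)];C=C+cc
    k=(H>20)&(H<33)&(S>150)&(V>60)&(d>0)&(C[...,2]>.07)&(C[...,2]<.24)&(abs(C[...,1]-.3)<.1)&(abs(C[...,0]-.46)<.15)
    Q=C[k]
    for it in range(3):
        c=Q.mean(0);v=np.linalg.svd(Q-c,full_matrices=False)[2][2];Q=Q[abs((Q-c)@v)<.005]
    v=v*np.sign(-v@ex);print("lid",np.pi/2+np.arcsin(v[2]))
E
```

```text
[0.4459 0.0007 0.2065] u,w 0.3356919392015296 0.04551409103863909 grip 0.4749704620926373 F [ 1.2742 -0.9724 -0.049 ] Ftool [-1.1329  0.005  -1.135 ]
[-0.1135 -0.317   2.0731 -0.0084  1.4224 -1.816 ]
top -0.09 52 [-0.0302 -0.0095] [0.0306]
top -0.07 45 [-0.0295 -0.0093] [0.0317]
top -0.05 40 [-0.0294 -0.0113] [0.0294]
top -0.03 35 [-0.0267 -0.0127] [0.0267]
top -0.01 34 [-0.0263 -0.0134] [0.0277]
top 0.01 60 [-0.0319 -0.0082] [0.0328]
top 0.03 62 [-0.0318 -0.0083] [0.0334]
top 0.05 59 [-0.0323 -0.008 ] [0.0332]
top 0.07 38 [-0.027  -0.0123] [0.0277]
top 0.09 16 [-0.0244 -0.0156] [0.0244]
lid 1.9040737138742043
scene -0.09 37 [-0.0268 -0.0069] [0.0313]
scene -0.07 69 [-0.0271 -0.0064] [0.0319]
scene -0.05 14 [-0.0226 -0.0084] [0.0288]
scene -0.03 25 [-0.0239 -0.0096] [0.0281]
scene -0.01 24 [-0.024  -0.0092] [0.0284]
scene 0.01 46 [-0.0287 -0.0039] [0.0349]
scene 0.03 35 [-0.0294 -0.0049] [0.0342]
scene 0.05 31 [-0.0281 -0.0052] [0.034]
scene 0.07 15 [-0.0231 -0.0098] [0.0287]
scene 0.09 7 [-0.02   -0.0129] [0.0238]
lid 1.9037353165279787
```

View pics/top14.png

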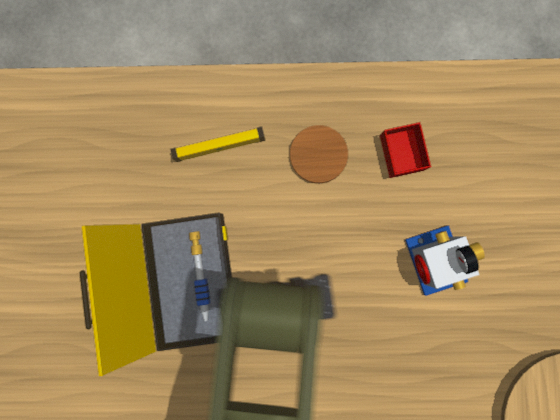

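View pics/scene14.png

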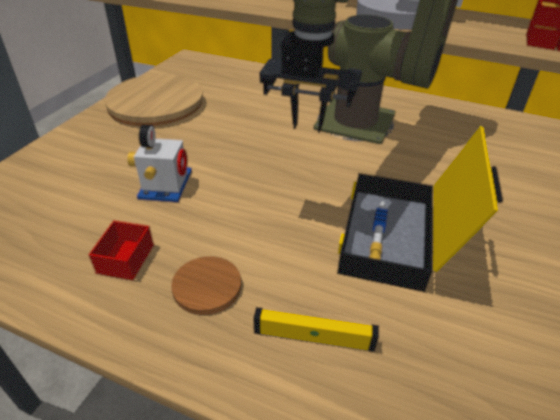

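The wand lies flat in the case, at pixels (195,235) to (206,318) in the top view. The lid is at 1.904 rad, the collar is in, and the disc, level and bin haven't moved. I'll let the arm settle and hand in.

Request:
play_rows(commands=[0, 0, 0, 0, 0, 0, -0.05, 0, 0, 0, 0, 0, 0, -0.05, 0, 0, 0, 0, 0, 0, -0.05])

```text
time_s: 24.35
tool_pos: [0.4462, 0.0034, 0.2056]
tool_rot: [0.475, -0.456, -0.522, 0.542]
contact_force: [0.4, 0.0, -0.7]
grip_width: 0.475
```

```bash
python3 -c "
from cell import *
print(finish_job())"
```

```text
the job is handed in; nothing more can be done
None
```

The air wand is lying flat on the floor of the open case, and the job was handed in at about 24.4 s of the 69 s allowed. I did it in the order asked: lid, then collar, then wand.

- **Lid:** I swung it back by its handle until the force rose at the stop. The last check read 1.904 rad in both fixed cameras.
- **Collar:** I pushed it with the fingertips on either side of the tube until the force reached about 23 N with no further movement. The pictures show it moved 10 mm and stayed in.
- **Wand:** It slid out freely. In the case I levelled it against the floor before letting go. After release, the grip top measured 33–35 mm and the plug top 31–32 mm, which fits it lying flat within about 1 mm.
- **Other objects:** By eye, the disc, level and bin are where they were in the first pictures. The gripper ended clear of everything.

**Disagreements seen:**
- The cameras differed by 2–5 mm on the wand's sideways position and on heights. I used the wrist camera for the grasp.
- On first touching the floor, the wand was tilted about 0.025 rad with the plug end high. I corrected that before releasing it.
- The arm's measured position was up to about 5 mm off the commanded one, so I kept correcting from the readings.

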